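Roll-test finishing-machine spindles and scrap the bent one

ROBOT

A 7-joint arm with a two-finger parallel gripper is mounted at the origin on the work surface. World frame = base frame: x ahead of the robot, y to its left, z up, the work surface at z = 0. Lengths are in m, angles in rad, forces in N, time in s.
With the tool pointing down it reaches from about 0.4 to 0.85 m from the base axis. Payload 4.5 kg.
Tool frame: the origin (TCP) lies on the centre line of the jaws, within the pads' length; the fingertips stand 14 mm ahead of it and the grasp point (between the pads) lies 5 mm behind it (nose_length is the distance from the TCP to the fingertips, in m); x points along the fingers, y is the direction in which the jaws open and shut, and the axes are right-handed (so a half turn about x gives the same grasp; the last joint's range is limited). The gripper opens to 88 mm and grips with 3 to 60 N. Pads are 18 mm wide; open, the fingers measure 123 mm over their backs; the gripper's body (75 mm by 187 mm) begins 45 mm behind the grasp point.
Start: joints at [-1.283, 0.689, -0.195, 1.565, 0.157, 0.902, -0.215], TCP at [0.157, 0.605, 0.253] pointing down, gripper open.
Joint ranges: [-3.01, 3.01], [-0.46, 2.08], [-1.47, 1.51], [0.13, 2.56], [-1, 4.14], [0.04, 2.09], [-2.66, 2.66]. Speed limits (rad/s): [2.57, 2.57, 3.14, 3.14, 3.14, 3.14, 3.14].

INTERFACE

Orientations are given as a unit quaternion [x, y, z, w].
In Python, from plant import get_state, snapshot, camera_params, finish_job, boxes_of, silhouettes, spot_point, nose_length gives the robot as it stands.
- The arm moves only by the tool apply_moves, never from a script. Its arguments are lists of equal length, an entry for each row: "delta_pos": the shift along the tool's x, y, z in cm, a list of three; "yaw": the turn about the tool's x in rad; "gripper": the opening in per cent of the stroke, from 0 (shut) to 100 (fully open). A call has 1 to 10 rows; each row is the pose to reach, as a shift and turn from the pose measured when the call began, along the tool's axes at that moment; what a row does not reach only later rows make up. A row lasts 1/12 s, in which the tool goes at most 41.7 mm and 7.16 degrees, less where a joint would pass 70% of its speed; a pose out of reach is approached as far as the arm can. A call with a gripper value outside its range is refused whole. The fingers move at their own pace and stop on an object; "force" is the grip in N (left out, the last holds). Time passes only in rows, so rows that repeat a pose let the fingers close. It gives the time, the measured TCP pose, the force and the opening at its end, in the units of the state.
- get_state(): the state, without advancing time (a new reading comes with each control period).
- snapshot(name): name is "scene" or "side" or "wrist"; returns the picture (420x560x3 uint8, red, green, blue); there is no depth.
- camera_params(name): a dict with "fovy" (degrees; the focal length in pixels is half the picture's height over the tangent of half this angle, whatever the lens; pixels are square), "cx", "cy" (the principal point, pixels), "dist" ([k1, k2, p1, p2, k3] as OpenCV has them; the pictures are not rectified), "position" and "orientation" of the camera in the world. Camera axes: x right, y down, z forward; pixel columns grow to the right and rows downward; lengths in m; the calibration is good to about 2 mm. A picture is of the moment at which its call begins: read the wrist's pose just before it. camera_params takes no time and is no camera call; for the wrist camera it gives the pose at the moment of the call.
- finish_job(): hands the job in, once; it reports no verdict.
Trained networks look in the newest picture that a camera, given by its name, has taken for a name from the list of things; names that differ only in an ending like _2 or _b are one class to them, and where a whole thing is asked for, a point or a joint stands for the part that bears it (a point fixed in the world has none). Each returns a list of dicts, best first, with "score" (0 to 1); they miss things now and then, are a little off and sometimes report something else, mostly with a low value. They report only what shows in the picture. A call takes as long as a camera call. They do not tell look-alikes from the thing itself.
- boxes_of(thing, camera): "bbox" ([left, top, width, height] in pixels, round what is visible of it).
- silhouettes(thing, camera): "mask" (420x560 bool, what is visible of it) and "bbox" ([left, top, width, height] in pixels, round what is visible of it).
- spot_point(thing, camera): "pixel" ([column, row] in pixels: a listed point, or the origin of a listed thing).
The state is a dict: "clock": time; "q": joint angles; "qd": joint speeds; "joint_torque": joint torques, N m; "tool_pos": TCP position; "eef_rot": TCP orientation; "contact_force": force on the tool from outside, world axes, zero at the start; "moment": the same for the moment, N m; "opening": opening from 0.0 (shut) to 1.0 (fully open).
Only numpy, scipy, OpenCV 4.12 (cv2) and the standard library are available. Lean on these libraries where they do the work, as an engineer would, in place of code of your own. Each camera call takes 0.05 s, during which the arm holds its last target.

TASK

Test the three roller spindles lying on the sprung plate: one after another, press a fingertip gently down on each one's neck and roll it along the plate until it drops into the channel near the far end, feeling whether the neck lifts and falls as it turns. Lay the one with the bent neck down in the scrap tray and leave the two true ones lying in the channel. Never press hard, and leave the shoe last, the jar and the hammer alone.

Things in the scene. Friction and masses are not known exactly. Their poses are not given: they have to be found in the camera images.
- bed: fixed grey base, 170 (x) x 370 (y) mm, with a sprung flat steel plate over it; origin mid-underside on the bench, x across the channel to the far side, y along it. Plate top at rest 50 mm above the bench: near deck x = -75 to -6 mm, stop ledge behind it (x = -83 to -75, top at 58 mm), channel x = -6 to +26 mm, then a far deck, level with the near one, to x = +75 mm.
- near_deck (a point): point on the plate's near deck as at rest, bed x = -40 mm, z = 50 mm (fixed to the base). Pressed with 1 to 6 N the plate begins to give, then sinks 1 mm per 0.8 N, to a hard stop 12 mm down; a finger moving level feels a bent neck as 3 to 5 N of changing press. 3 to 8 N suits; over 20 N spoils a spindle. It springs back up.
- channel (a point): mid-floor of the channel (bed x = 10 mm, z = 43 mm), 32 mm wide, 7 mm deep, open at both ends, running the full 370 mm along y. A spindle lying in it has its origin within 3 mm of bed x = 10 mm, at z = 58 mm; its neck may be 2.5 mm off that if bent.
- spindle_1: steel barbell-shaped spindle, about 0.2 kg (varies), 106 mm long on its own y axis: two collars 30 mm across, 14 mm wide (34 to 48 mm from the middle), small end stubs, and between the collars a neck 12 mm across, 68 mm long, to press on or grip. Origin on the collars' axis at mid-length, 15 mm above the deck. Starts on the near deck, y along the bed's y; rolls on its collars to bed +x.
- spindle_2: spindle of the same sizes, origin and axes as spindle_1, which may or may not be the bent one
- spindle_3: spindle of the same sizes, origin and axes as spindle_1; any one of the three may be the bent one
- tray: the scrap tray: open dark steel tray, 130 (x) x 150 (y) x 35 mm high, walls 4 mm, floor 4 mm thick; origin at the middle of its underside, standing at one side of the bed. It takes the bent spindle: one of the three (any, not told) has a neck whose middle 30 mm runs 2.5 mm off the collars' axis, so its top rises and falls 5 mm in a turn, lowest at the start
- shoe_last: bystander: wooden shoe last about 150 x 68 x 85 mm; origin at its underside, on the other side of the bed
- tack_jar: bystander: amber glass jar, 56 mm across and 75 mm high, beyond the bed; origin at the middle of its underside
- hammer: bystander: hammer lying on the bench beyond the bed; origin at the underside, near its middle
Things that resemble listed ones, but are neither listed nor needed, are in the scene too. Leave any blue look-alike of the spindle_1 alone.

How it is judged:
By the outcome, as a careful person would: the job done as asked, in the order asked, and still so for the second after the job is handed in, with the robot touching nothing.
It also fails if it takes over 67 s, if anything falls off the work surface, if the arm or the gripper's body presses on something with over 40 N, if the wrist force passes 120 N, or if a joint passes its speed limit or range.

## Working session

There is one attempt and no reset: what is moved stays moved. The work goes in short steps, Python scripts to look and compute and a tool call to move; the robot and the scene stay as the last step left them, time stands still between calls to the robot, and variables do not carry over. Pictures are saved under pics/ and viewed, and the job is handed in when it is done.

Besides the shell and the picture viewer there is one more tool, called after ">>>" in YAML: its name, and indented under it one key for each argument. apply_moves: Moves the arm, as the interface text tells. Its arguments: {"type":"object","properties":{"delta_pos":{"type":"array"},"yaw":{"type":"array"},"gripper":{"type":"array"},"force":{"type":"number"}},"required":["delta_pos","yaw","gripper"]}

```bash
ls; mkdir -p pics
python3 - <<'E'
from plant import *
import cv2
s=get_state(); print(s)
print(nose_length() if callable(nose_length) else nose_length)
for n in ["scene","side","wrist"]:
    im=snapshot(n); cv2.imwrite(f"pics/{n}0.png",im[...,::-1]); print(n,camera_params(n))
E
```

```text
pics
{'clock': 0.0, 'q': array([-1.28317245,  0.689966  , -0.19450357,  1.56634372,  0.15730281,
        0.90253218, -0.21508952]), 'qd': array([ 0.00029075, -0.00045939, -0.00127425, -0.00093142,  0.00070854,
        0.00023416,  0.00036466]), 'joint_torque': array([-2.10730527e-04, -5.27547884e+01, -1.26689460e+00, -1.53427076e+01,
       -5.26014157e-02,  6.62676845e-03,  1.69658219e-04]), 'tool_pos': array([0.15684195, 0.60436309, 0.25192107]), 'eef_rot': array([ 0.08881238,  0.70145363, -0.0901246 ,  0.70139342]), 'contact_force': array([-1.09107138, -0.60366001,  0.17188133]), 'moment': array([-0.03311101, -0.01211191, -0.01573227]), 'opening': 0.9991240962116253}
0.014
scene {'fovy': 50.90789945634178, 'cx': 280.20018196210214, 'cy': 210.61882310668437, 'dist': array([-0.09729977,  0.        ,  0.        ,  0.        ,  0.        ]), 'position': array([0.89822541, 0.57749197, 0.77116947]), 'orientation': array([ 0.26145964,  0.88426493, -0.36912358, -0.11602658])}
side {'fovy': 55.73609416709865, 'cx': 275.1819479820866, 'cy': 212.27695648303495, 'dist': array([-0.06819541,  0.        ,  0.        ,  0.        ,  0.        ]), 'position': array([ 0.15189896, -0.55255851,  0.76122919]), 'orientation': array([ 0.89291499, -0.25837093,  0.10139284, -0.35449509])}
wrist {'fovy': 65.61413993576251, 'cx': 280.0330355800709, 'cy': 213.0796454214304, 'dist': array([-0.07031765,  0.        ,  0.        ,  0.        ,  0.        ]), 'position': array([0.07725068, 0.62520937, 0.38618898]), 'orientation': array([0.78053743, 0.604328  , 0.09707744, 0.12698407])}
```

View pics/scene0.png

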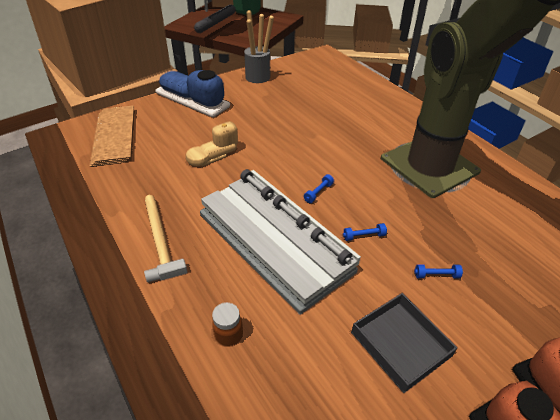

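View pics/side0.png

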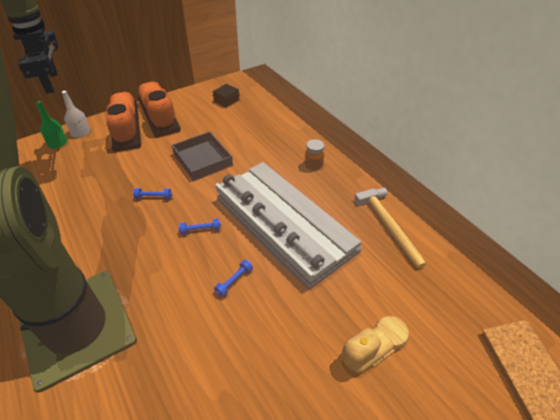

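View pics/wrist0.png

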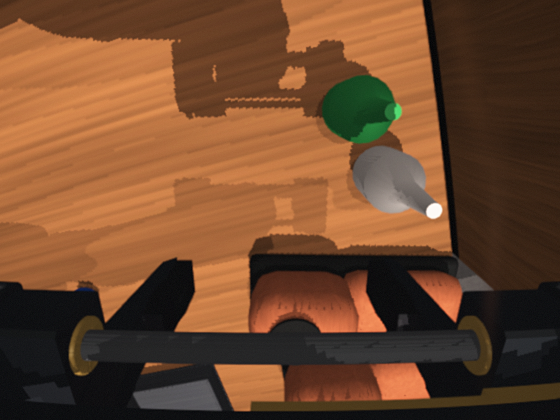

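The scene and side views both show the bed with three dark spindles on the near deck. The tray is at scene (405,340) and the jar, hammer and last are clear of it. Blue look-alikes lie on the robot's side of the bed.

```bash
cat > h.py <<'E'
import numpy as np, cv2, json
from scipy.spatial.transform import Rotation as R
from plant import *
def cam(n):
    c=camera_params(n); f=210/np.tan(np.radians(c['fovy'])/2)
    return dict(K=np.array([[f,0,c['cx']],[0,f,c['cy']],[0,0,1]]),d=np.array(c['dist']),p=np.array(c['position']),R=R.from_quat(c['orientation']).as_matrix())
def ray(c,px):
    u=cv2.undistortPoints(np.array([[px]],float),c['K'],c['d'])[0,0]
    v=c['R']@np.array([u[0],u[1],1]); return c['p'],v/np.linalg.norm(v)
def onz(c,px,z):
    p,v=ray(c,px); return p+v*(z-p[2])/v[2]
def tri(rs):
    A=sum(np.eye(3)-np.outer(v,v) for p,v in rs); b=sum((np.eye(3)-np.outer(v,v))@p for p,v in rs)
    x=np.linalg.solve(A,b); return x, max(np.linalg.norm((np.eye(3)-np.outer(v,v))@(x-p)) for p,v in rs)
def proj(c,P):
    P=np.atleast_2d(P).astype(float); rv=cv2.Rodrigues(c['R'].T)[0]
    return cv2.projectPoints(P,rv,-c['R'].T@c['p'],c['K'],c['d'])[0][:,0]
def snap(n,f):
    im=snapshot(n); cv2.imwrite('pics/'+f,im[...,::-1]); return im
E
python3 - <<'E'
from h import *
for n in ["scene","side"]:
    for t in ["spindle_1","bed","tray","near_deck","channel","shoe_last","tack_jar","hammer"]:
        print(n,t,[(np.round(d['pixel'],1).tolist(),round(d['score'],2)) for d in spot_point(t,n)])
E
```

```text
scene spindle_1 [([292.5, 210.3], 0.88), ([318.4, 187.0], 0.83), ([330.8, 246.6], 0.79), ([440.1, 269.5], 0.79), ([258.0, 184.8], 0.76), ([364.8, 230.8], 0.72)]
scene bed [([227.4, 336.0], 0.67), ([272.3, 241.8], 0.6)]
scene tray [([397.7, 344.7], 0.77)]
scene near_deck [([284.1, 221.0], 0.78)]
scene channel [([267.0, 232.9], 0.81)]
scene shoe_last [([210.5, 155.3], 0.58)]
scene tack_jar [([225.4, 334.3], 0.77), ([285.5, 216.2], 0.53)]
scene hammer [([158.8, 236.1], 0.69)]
side spindle_1 [([304.4, 251.7], 0.8), ([236.2, 276.9], 0.79), ([269.9, 218.4], 0.76), ([200.6, 223.0], 0.67), ([150.4, 195.0], 0.5), ([270.8, 221.2], 0.15)]
side bed [([272.1, 223.8], 0.64), ([280.8, 226.7], 0.62)]
side tray [([202.0, 159.4], 0.59)]
side near_deck [([269.0, 221.1], 0.76)]
side channel [([287.8, 211.3], 0.58)]
side shoe_last [([375.7, 342.9], 0.87)]
side tack_jar [([313.1, 162.5], 0.6), ([282.7, 223.9], 0.17)]
side hammer [([388.3, 231.7], 0.57)]
```

Run:
```python
import cv2
a=cv2.imread('pics/scene0.png')[160:320,190:370];b=cv2.imread('pics/side0.png')[150:290,205:370]
cv2.imwrite('pics/za.png',cv2.resize(a,None,fx=3.7,fy=3.7,interpolation=cv2.INTER_CUBIC))
cv2.imwrite('pics/zb.png',cv2.resize(b,None,fx=4.2,fy=4.2,interpolation=cv2.INTER_CUBIC))
```

```text
(no output)
```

View pics/za.png

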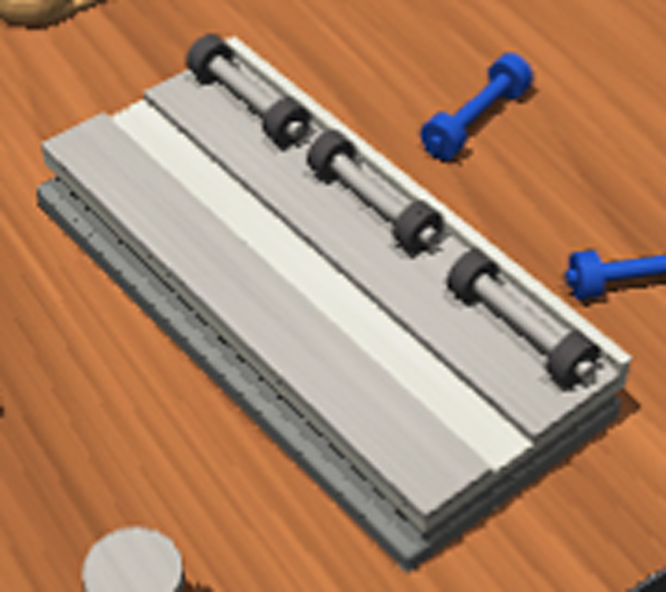

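View pics/zb.png

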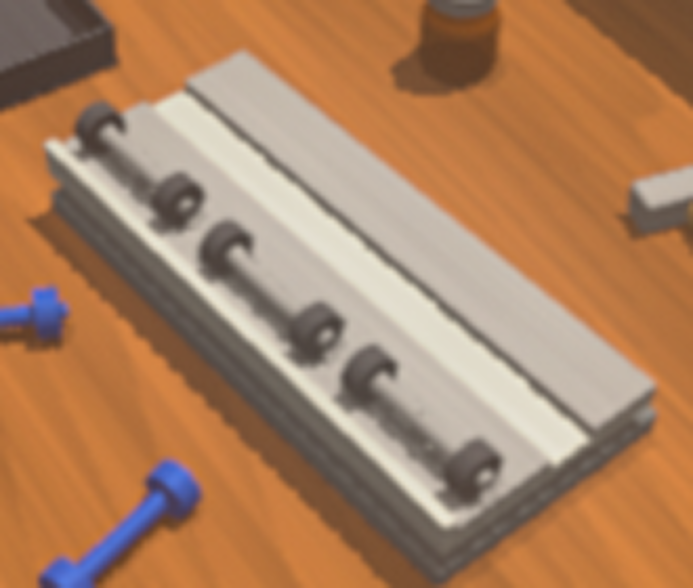

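Run:
```python
from h import *
c={n:cam(n) for n in["scene","side"]}
P={'s_a':((258,184.8),None),'mid':((292.5,210.3),(269.9,218.4)),'end_l':((258,184.8),(304.4,251.7)),'deck':((284.1,221),(269,221.1)),'chan':((267,232.9),(287.8,211.3)),'bed':((272.3,241.8),(276,225)),'tray':((397.7,344.7),(202,159.4)),'last':((210.5,155.3),(375.7,342.9)),'jar':((225.4,334.3),(313.1,162.5)),'ham':((158.8,236.1),(388.3,231.7)),
'blue1':((318.4,187),(236.2,276.9)),'blue2':((364.8,230.8),(200.6,223)),'blue3':((440.1,269.5),(150.4,195))}
for k,(a,b) in P.items():
    if b is None: continue
    x,e=tri([ray(c['scene'],a),ray(c['side'],b)]); print(k,np.round(x*1000,1),round(e*1000,1))
print(onz(c['scene'],(330.8,246.6),.065))
```

```text
mid [475.9  -6.2  65.8] 3.3
end_l [ 491.8 -129.    60.3] 1.7
deck [489.   -0.8  42.9] 7.5
chan [544.    6.1  40.7] 3.8
bed [ 5.214e+02  9.000e+00 -2.000e-01] 12.6
tray [466.3 358.8  -2.6] 3.5
last [ 507.7 -363.6    6.2] 0.4
jar [737.1 161.    4.6] 3.4
ham [ 745.2 -155.6   -2.8] 4.4
blue1 [342.1 -79.6  18.6] 2.7
blue2 [343.8 106.3  22.1] 0.9
blue3 [273.2 280.5  13.5] 0.8
[0.46608013 0.12918117 0.065     ]
```

```bash
cat > fit.py <<'E'
from h import *
from scipy.optimize import least_squares
c={n:cam(n) for n in["scene","side"]}
A=lambda x,y:(190+x/3.7,160+y/3.7); B=lambda x,y:(205+x/4.2,150+y/4.2)
obs=[('scene',(75,-185,50),A(42,147)),('scene',(75,185,50),A(428,515)),('scene',(-83,-185,58),A(232,39)),('scene',(-83,185,58),A(631,357)),
('side',(75,-185,50),B(655,385)),('side',(75,185,50),B(243,52)),('side',(-83,-185,58),B(446,525)),('side',(-83,185,58),B(47,143))]
def res(p):
    Rz=R.from_euler('z',p[3]).as_matrix(); r=[]
    for n,b,px in obs:
        w=np.array([p[0],p[1],p[2]])+Rz@(np.array(b)/1000); r.append(proj(c[n],w)[0]-px)
    return np.array(r)
s=least_squares(lambda p:res(p).ravel(),[.52,.0,0,.1],x_scale=[.01,.01,.01,.05]); print(s.x); print(res(s.x).round(1))
E
python3 fit.py
python3 - <<'E'
from h import *
# tray
for n in ['scene','side']:
    m=silhouettes('tray',n)
    c=cam(n)
    k=m[0]['mask'].astype('uint8'); cn=max(cv2.findContours(k,0,1)[0],key=cv2.contourArea)
    q=cv2.approxPolyDP(cn,5,True)[:,0]; print(n,q.tolist(),[np.round(onz(c,p,.035)[:2]*1000).tolist() for p in q.astype(float)])
s=get_state(); print(R.from_quat(s['eef_rot']).as_matrix().round(3),s['clock'])
E
```

```text
[ 0.5302165   0.00639148 -0.00198291  0.12268501]
[[-0.6 -0.2]
 [-0.7  0.3]
 [ 0.  -0.2]
 [-0.1  0.3]
 [ 0.1 -0.4]
 [-0.3 -0.4]
 [-0.1  0.7]
 [-1.3  0.1]]
scene [[400, 294], [354, 322], [351, 332], [406, 390], [455, 346]] [[407.0, 287.0], [527.0, 286.0], [546.0, 299.0], [539.0, 440.0], [403.0, 431.0]]
side [[209, 132], [172, 145], [192, 179], [232, 164]] [[524.0, 428.0], [401.0, 429.0], [389.0, 254.0], [512.0, 252.0]]
[[ 0.     0.251  0.968]
 [ 0.     0.968 -0.251]
 [-1.     0.     0.   ]] 1.05
```

>>> apply_moves:
  delta_pos:
    - [0,-3,2.9]
    - [0,-6,5.8]
    - [0,-9,8.7]
    - [0,-12,11.6]
    - [0,-15,14.5]
    - [0,-18,17.4]
    - [0,-21,20.3]
    - [0,-24,23.2]
    - [0,-27,26.1]
    - [0,-30,29]
  yaw: [0.1,0.2,0.3,0.4,0.5,0.6,0.7,0.8,0.9,1.0]
  gripper: [0,0,0,0,0,0,0,0,0,0]

```text
clock: 1.88
tool_pos: [0.3627, 0.2407, 0.2531]
eef_rot: [0.416, 0.572, -0.416, 0.572]
contact_force: [1.2, -0.1, 0.0]
opening: 0.266
```

```bash
cat >> h.py <<'E'
BED=np.array([.5302,.0064]);YAW=.1227
def b2w(x,y,z): # bed mm -> world m
    v=R.from_euler('z',YAW).as_matrix()@np.array([x,y,0])/1000; return np.array([BED[0]+v[0],BED[1]+v[1],z/1000])
def w2b(w):
    v=R.from_euler('z',-YAW).as_matrix()@np.array([w[0]-BED[0],w[1]-BED[1],0]); return np.array([v[0],v[1],w[2]])*1000
def goto(W,yaw=None):
    s=get_state(); M=R.from_quat(s['eef_rot']).as_matrix(); d=M.T@(np.array(W)-s['tool_pos'])*100
    a=np.arctan2(M[1,1],M[0,1]); y=-(((yaw if yaw is not None else YAW)-a+np.pi/2)%np.pi-np.pi/2)
    print('t',round(s['clock'],2),'delta cm',d.round(2),'yaw',round(y,3),'bed',w2b(s['tool_pos']).round(1),'F',s['contact_force'].round(2),'op',round(s['opening'],3))
E
python3 -c "
from h import *
goto(b2w(-40,0,250))"
```

```text
t 1.88 delta cm [ 0.3   4.8  26.69] yaw 0.19 bed [-137.5  253.1  253.1] F [ 1.23 -0.11  0.03] op 0.266
```

>>> apply_moves:
  delta_pos:
    - [0,0.5,4]
    - [0,1,8]
    - [0,1.5,12]
    - [-1,2,16]
    - [-1,2.5,20]
    - [-2,3,24]
    - [-2,3.8,28]
    - [-2.5,4.8,32]
    - [-2.5,4.8,35]
    - [-2.5,4.8,37]
  yaw: [0.05,0.1,0.15,0.19,0.19,0.19,0.19,0.19,0.19,0.19]
  gripper: [0,0,0,0,0,0,0,0,0,0]

```text
clock: 2.72
tool_pos: [0.5235, -0.1009, 0.2784]
eef_rot: [0.47, 0.528, -0.469, 0.53]
contact_force: [0.2, 0.9, -0.1]
opening: 0.008
```

```bash
python3 -c "
from h import *
goto(b2w(-40,-120,280))
c=cam('wrist'); im=snap('wrist','w1.png')
np.save('w1.npy',np.array([c],dtype=object),allow_pickle=True)
print(w2b(c['p']))
print([(np.round(d['pixel'],1).tolist(),round(d['score'],2),w2b(onz(c,d['pixel'],.065)).round(1).tolist()) for d in spot_point('spindle_1','wrist')])
"
```

```text
t 2.72 delta cm [-0.16 -2.02  1.44] yaw -0.004 bed [ -19.7 -105.6  278.4] F [ 0.2   0.9  -0.14] op 0.008
[-19.94838291 -23.43298876 412.34086052]
[([243.8, 84.7], 0.87, [-55.2, -3.5, 65.0]), ([252.4, 202.8], 0.87, [-50.1, -127.4, 65.0]), ([129.3, 135.5], 0.83, [-178.7, -52.1, 65.0])]
```

View pics/w1.png

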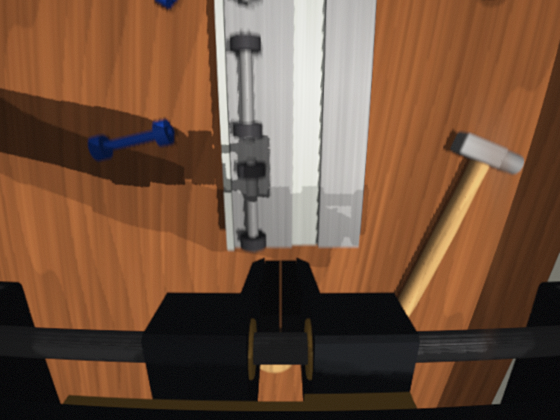

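Run:
```python
from h import *
c=np.load('w1.npy',allow_pickle=True)[0]
im=cv2.imread('pics/w1.png'); S=3; z=cv2.resize(im[0:260,190:390],None,fx=S,fy=S,interpolation=cv2.INTER_CUBIC)
def L(a,b,col):
    p=proj(c,[b2w(*a),b2w(*b)]); p=((p-[190,0])*S).astype(int); cv2.line(z,tuple(map(int,p[0])),tuple(map(int,p[1])),col,1)
for x,h in [(-83,58),(-75,58),(-6,50),(26,50),(75,50)]: L((x,-185,h),(x,150,h),(0,0,255))
L((-83,-185,50),(75,-185,50),(0,0,255))
cv2.imwrite('pics/w1z.png',z[:, :])
```

```text
(no output)
```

View pics/w1z.png

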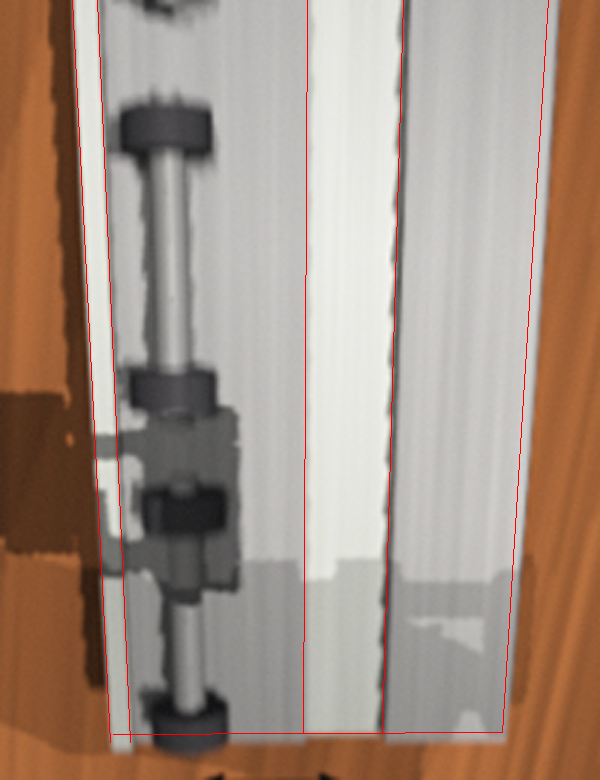

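The overlay of my bed fit lies on the plate edges in the wrist view, to within about 1–2 px. Next I measure the collars.

Run:
```python
from h import *
c=np.load('w1.npy',allow_pickle=True)[0]
for p in [(245.7,43.3),(247.7,129.3),(251.7,170),(253.3,240.7)]: print('wrist',w2b(onz(c,p,.065)).round(1))
A=lambda x,y:(190+x/3.7,160+y/3.7); B=lambda x,y:(205+x/4.2,150+y/4.2)
s=cam('scene');d=cam('side')
a=[A(208,60),A(285,121),A(331,157),A(417,227),A(472,277),A(573,360)]
b=[B(474,468),B(369,374),B(318,331),B(226,249),B(179,200),B(101,130)]
for p,q in zip(a,b):
    x,e=tri([ray(s,p),ray(d,q)]); print(w2b(x).round(1),round(e*1e3,1))
goto(b2w(-62,-125,100))
```

```text
wrist [-52.1  35.   65. ]
wrist [-52.6 -47.5  65. ]
wrist [-49.7 -90.5  65. ]
wrist [ -50.4 -173.1   65. ]
[ -50.8 -170.2   63.4] 0.6
[-51.8 -89.1  64.1] 0.4
[-53.2 -46.3  62.5] 1.4
[-53.9  34.9  63. ] 0.5
[-51.   85.3  62.6] 1.1
[-51.3 167.1  61.9] 1.3
t 2.82 delta cm [17.8  -4.19  1.89] yaw -0.007 bed [ -20.4 -106.   278. ] F [0.34 0.28 0.24] op 0.004
```

>>> apply_moves:
  delta_pos:
    - [2,-1,0.5]
    - [4,-2,1]
    - [6,-3,1.5]
    - [9,-4,2.5]
    - [12,-4,2.5]
    - [15,-4,2.5]
    - [17,-4,2.5]
    - [18,-4,2.5]
    - [18,-4,2.5]
  yaw: [0,0,0,0,0,0,0,0,0]
  gripper: [0,0,0,0,0,0,0,0,0]

```text
clock: 3.57
tool_pos: [0.4854, -0.1296, 0.0964]
eef_rot: [0.469, 0.529, -0.47, 0.528]
contact_force: [-0.1, 0.9, 0.5]
opening: 0.005
```

```bash
python3 -c "
from h import *
goto(b2w(-60,-131,85))
snap('side','s1.png'); im=cv2.imread('pics/s1.png')[150:320,200:400]; cv2.imwrite('pics/s1z.png',cv2.resize(im,None,fx=3.5,fy=3.5))
im=snap('scene','c1.png');im=cv2.imread('pics/c1.png')[130:300,190:380]; cv2.imwrite('pics/c1z.png',cv2.resize(im,None,fx=3.5,fy=3.5))
"
```

```text
t 3.57 delta cm [1.14 0.11 0.15] yaw -0.006 bed [ -61.1 -129.5   96.4] F [-0.15  0.86  0.52] op 0.005
```

View pics/s1z.png

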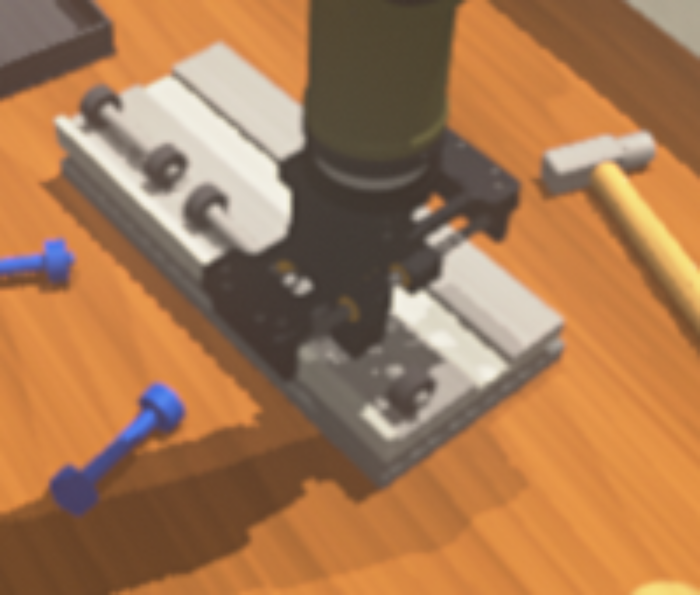

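View pics/c1z.png

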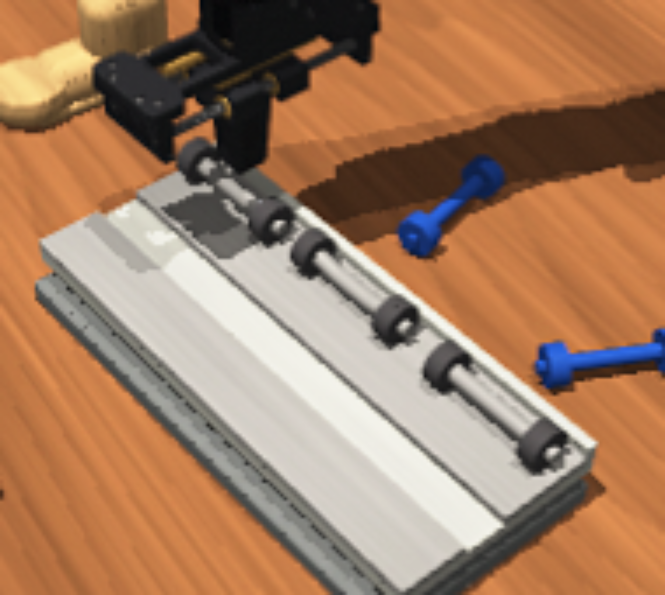

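The fingertip stands over the first spindle's neck, around (240,165) in the zoomed scene view. Descending.

>>> apply_moves:
  delta_pos:
    - [0.4,0.1,0.1]
    - [0.8,0.1,0.15]
    - [1.1,0.1,0.15]
    - [1.1,0.1,0.15]
  yaw: [0,0,0,0]
  gripper: [0,0,0,0]

```text
clock: 4.0
tool_pos: [0.4881, -0.1319, 0.0876]
eef_rot: [0.47, 0.527, -0.47, 0.529]
contact_force: [-0.0, -0.1, -0.8]
opening: 0.007
```

```bash
python3 -c "
from h import *
goto(b2w(-60,-131,83))
"
```

```text
t 4.0 delta cm [ 0.46 -0.14 -0.11] yaw -0.006 bed [ -58.7 -132.1   87.6] F [-0.02 -0.07 -0.75] op 0.007
```

>>> apply_moves:
  delta_pos:
    - [0.15,0,0]
    - [0.3,0,0]
    - [0.3,0,0]
  yaw: [0,0,0]
  gripper: [0,0,0]

```text
clock: 4.25
tool_pos: [0.4884, -0.132, 0.0847]
eef_rot: [0.47, 0.527, -0.47, 0.53]
contact_force: [-0.2, -0.3, 2.7]
opening: 0.01
```

>>> apply_moves:
  delta_pos:
    - [0.1,0,0]
    - [0.1,0,0]
  yaw: [0,0]
  gripper: [0,0]

```text
clock: 4.42
tool_pos: [0.4886, -0.132, 0.0838]
eef_rot: [0.471, 0.527, -0.47, 0.53]
contact_force: [0.5, -0.2, 3.3]
opening: 0.005
```

>>> apply_moves:
  delta_pos:
    - [0.05,0.3,0]
    - [0.05,0.6,0]
    - [0.05,0.9,0]
    - [0.05,1.2,0]
    - [0.05,1.5,0]
    - [0.05,1.8,0]
  yaw: [0,0,0,0,0,0]
  gripper: [0,0,0,0,0,0]

```text
clock: 4.92
tool_pos: [0.5069, -0.1298, 0.0835]
eef_rot: [0.471, 0.527, -0.47, 0.53]
contact_force: [-0.0, -0.1, 3.6]
opening: 0.006
```

```bash
python3 -c "
from h import *
goto(b2w(-60,-131,83))
snap('scene','c2.png');im=cv2.imread('pics/c2.png')[130:300,190:380]; cv2.imwrite('pics/c2z.png',cv2.resize(im,None,fx=3.5,fy=3.5))
"
```

```text
t 4.92 delta cm [ 0.04 -2.03 -0.12] yaw -0.006 bed [ -39.7 -132.3   83.5] F [-0.02 -0.11  3.64] op 0.006
```

View pics/c2z.png

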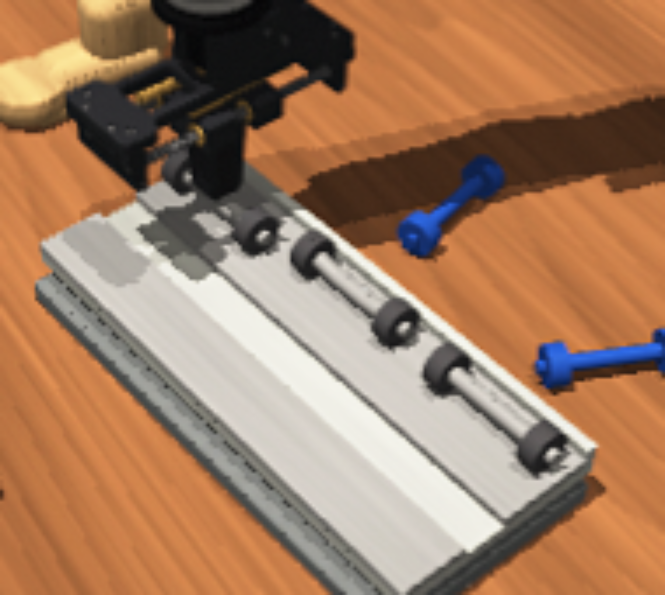

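The first spindle has rolled about 13 mm (near collar now at (255,233) in the zoom). The force is steady at 3.6 N. Continuing.

>>> apply_moves:
  delta_pos:
    - [0,0.35,0]
    - [0,0.7,0]
    - [0,1.05,0]
    - [0,1.4,0]
    - [0,1.75,0]
    - [0,2.0,0]
  yaw: [0,0,0,0,0,0]
  gripper: [0,0,0,0,0,0]

```text
clock: 5.47
tool_pos: [0.5283, -0.1272, 0.0836]
eef_rot: [0.471, 0.526, -0.469, 0.53]
contact_force: [-0.2, -0.1, 4.3]
opening: 0.002
```

>>> apply_moves:
  delta_pos:
    - [0,0.35,0]
    - [0,0.7,0]
    - [0,1.05,0]
    - [0,1.2,0]
  yaw: [0,0,0,0]
  gripper: [0,0,0,0]

```text
clock: 5.8
tool_pos: [0.5409, -0.1257, 0.0837]
eef_rot: [0.471, 0.526, -0.469, 0.531]
contact_force: [0.2, 0.4, 4.2]
opening: 0.003
```

>>> apply_moves:
  delta_pos:
    - [0,0.3,0]
    - [0,0.6,0]
    - [0,0.9,0]
    - [0,1.2,0]
  yaw: [0,0,0,0]
  gripper: [0,0,0,0]

```text
clock: 6.13
tool_pos: [0.5534, -0.1242, 0.0838]
eef_rot: [0.471, 0.526, -0.469, 0.531]
contact_force: [-0.3, 0.3, 3.4]
opening: 0.002
```

```bash
python3 -c "
from h import *
goto(b2w(-60,-131,83))
snap('scene','c3.png');im=cv2.imread('pics/c3.png')[130:300,190:380]; cv2.imwrite('pics/c3z.png',cv2.resize(im,None,fx=3.5,fy=3.5))
"
```

```text
t 6.13 delta cm [ 0.03 -6.71 -0.11] yaw -0.006 bed [   7.1 -132.5   83.8] F [-0.32  0.34  3.38] op 0.002
```

View pics/c3z.png

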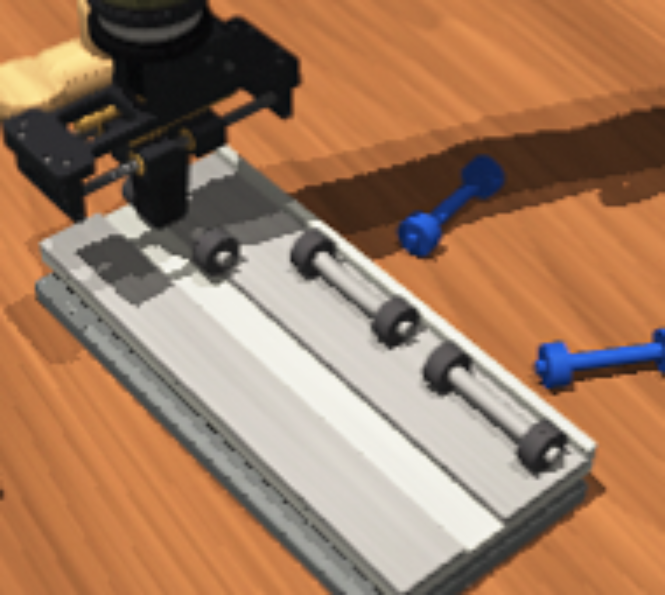

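Force so far is 2.7, 3.3, 3.6, 4.3, 4.2, 3.4 N, which looks true. The spindle is at the channel's edge, so I keep rolling.

>>> apply_moves:
  delta_pos:
    - [0,0.3,0]
    - [0,0.6,0]
    - [0,0.9,0]
  yaw: [0,0,0]
  gripper: [0,0,0]

```text
clock: 6.43
tool_pos: [0.5632, -0.1231, 0.0836]
eef_rot: [0.471, 0.526, -0.468, 0.531]
contact_force: [-0.7, 0.3, 0.3]
opening: 0.004
```

```bash
python3 -c "
from h import *
goto(b2w(-60,-131,83))
snap('scene','c4.png');im=cv2.imread('pics/c4.png')[130:300,190:380]; cv2.imwrite('pics/c4z.png',cv2.resize(im,None,fx=3.5,fy=3.5))
"
```

```text
t 6.43 delta cm [-0.   -7.69 -0.12] yaw -0.005 bed [  16.9 -132.6   83.6] F [-0.66  0.34  0.3 ] op 0.004
```

View pics/c4z.png

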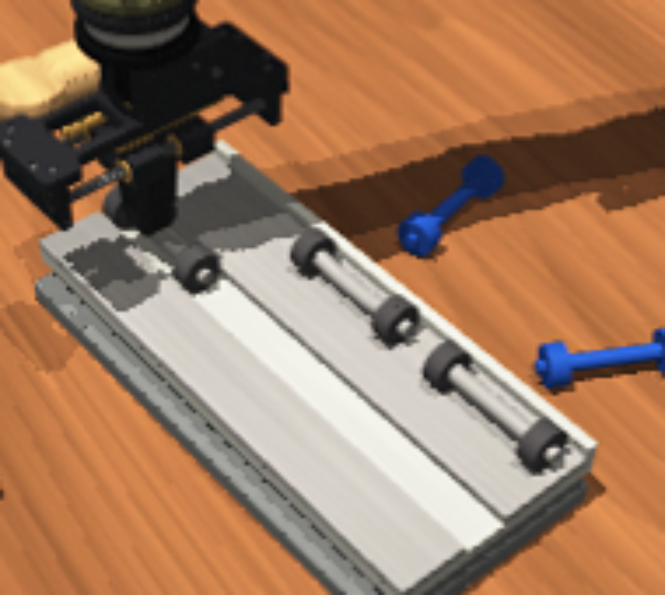

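It has dropped into the channel (near collar at (197,270)) and the force is gone. On to the middle spindle.

>>> apply_moves:
  delta_pos:
    - [-1.5,0,0]
    - [-3,0,0]
    - [-3,-1.5,-2.5]
    - [-3,-3,-5]
    - [-3,-4.5,-7.5]
    - [-3,-6,-10]
    - [-3,-7.7,-12.7]
    - [-3,-7.7,-12.7]
    - [-1.5,-7.7,-12.7]
    - [-0.4,-7.7,-12.7]
  yaw: [-0.005,-0.005,-0.005,-0.005,-0.005,-0.005,-0.005,-0.005,-0.005,-0.005]
  gripper: [0,0,0,0,0,0,0,0,0,0]

```text
clock: 7.32
tool_pos: [0.4727, -0.0055, 0.0864]
eef_rot: [0.47, 0.527, -0.466, 0.533]
contact_force: [-0.3, 0.2, -0.5]
opening: 0.005
```

```bash
python3 -c "
from h import *
goto(b2w(-61,-6,85))
"
```

```text
t 7.32 delta cm [ 0.14 -0.25  0.12] yaw 0.001 bed [-58.5  -4.8  86.4] F [-0.31  0.24 -0.51] op 0.005
```

>>> apply_moves:
  delta_pos:
    - [0.1,-0.2,0.1]
    - [0.2,-0.2,0.1]
    - [0.2,-0.2,0.1]
  yaw: [0,0,0]
  gripper: [0,0,0]

```text
clock: 7.57
tool_pos: [0.4708, -0.0073, 0.0844]
eef_rot: [0.47, 0.527, -0.467, 0.533]
contact_force: [0.4, -0.5, 0.4]
opening: 0.002
```

>>> apply_moves:
  delta_pos:
    - [0.1,0,0]
    - [0.1,0,0]
  yaw: [0,0]
  gripper: [0,0]

```text
clock: 7.73
tool_pos: [0.4711, -0.0075, 0.0837]
eef_rot: [0.47, 0.527, -0.467, 0.533]
contact_force: [-0.8, -0.4, -1.0]
opening: 0.007
```

```bash
python3 -c "
from h import *
goto(b2w(-61,-6,83))
"
```

```text
t 7.73 delta cm [ 0.07 -0.06 -0.06] yaw 0.0 bed [-60.4  -6.6  83.7] F [-0.8  -0.43 -0.99] op 0.007
```

No contact yet at a height where the first spindle already touched, so this neck starts lower.

>>> apply_moves:
  delta_pos:
    - [0.1,0,0]
    - [0.1,0,0]
  yaw: [0,0]
  gripper: [0,0]

```text
clock: 7.9
tool_pos: [0.4713, -0.0077, 0.0829]
eef_rot: [0.47, 0.526, -0.467, 0.533]
contact_force: [-0.2, 0.5, -0.3]
opening: 0.004
```

>>> apply_moves:
  delta_pos:
    - [0.1,0,0]
    - [0.1,0,0]
  yaw: [0,0]
  gripper: [0,0]

```text
clock: 8.07
tool_pos: [0.4716, -0.0076, 0.0821]
eef_rot: [0.47, 0.526, -0.466, 0.533]
contact_force: [-0.7, 0.4, 3.5]
opening: 0.003
```

>>> apply_moves:
  delta_pos:
    - [0,0.3,0]
    - [0,0.6,0]
    - [0,0.9,0]
    - [0,1.2,0]
    - [0,1.5,0]
  yaw: [0,0,0,0,0]
  gripper: [0,0,0,0,0]

```text
clock: 8.48
tool_pos: [0.4869, -0.0058, 0.0824]
eef_rot: [0.47, 0.526, -0.466, 0.533]
contact_force: [1.2, -0.5, 3.8]
opening: 0.005
```

>>> apply_moves:
  delta_pos:
    - [0,0.3,0]
    - [0,0.6,0]
    - [0,0.9,0]
    - [0,1.2,0]
    - [0,1.5,0]
  yaw: [0,0,0,0,0]
  gripper: [0,0,0,0,0]

```text
clock: 8.9
tool_pos: [0.502, -0.0039, 0.0826]
eef_rot: [0.47, 0.526, -0.467, 0.533]
contact_force: [-0.0, -0.6, 4.4]
opening: 0.003
```

>>> apply_moves:
  delta_pos:
    - [0,0.3,0]
    - [0,0.6,0]
    - [0,0.9,0]
    - [0,1.2,0]
    - [0,1.5,0]
  yaw: [0,0,0,0,0]
  gripper: [0,0,0,0,0]

```text
clock: 9.32
tool_pos: [0.5173, -0.0021, 0.0829]
eef_rot: [0.47, 0.526, -0.466, 0.533]
contact_force: [-0.1, -0.7, 6.9]
opening: 0.01
```

```bash
python3 -c "
from h import *
goto(b2w(-61,-6,83))
snap('scene','c5.png');im=cv2.imread('pics/c5.png')[130:300,190:380]; cv2.imwrite('pics/c5z.png',cv2.resize(im,None,fx=3.5,fy=3.5))
"
```

```text
t 9.32 delta cm [-0.06 -4.71 -0.08] yaw -0.0 bed [-13.9  -6.8  82.9] F [-0.13 -0.7   6.88] op 0.01
```

View pics/c5z.png

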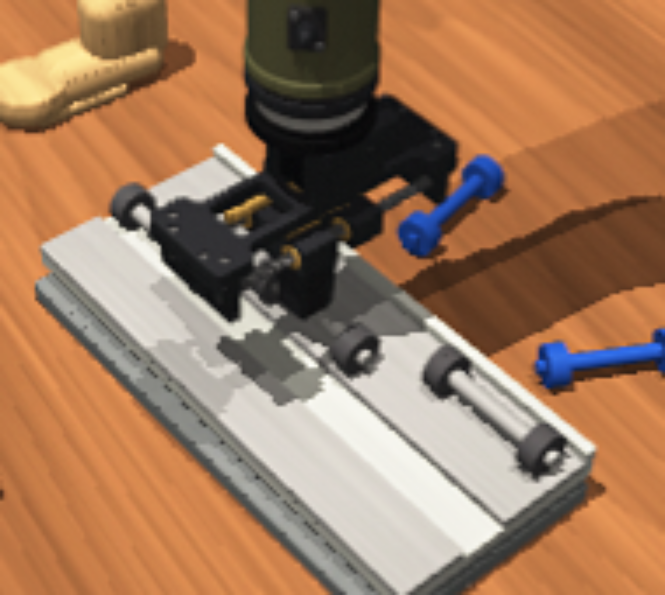

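The force climbs 3.5 → 6.9 N, and the spindle is a little over halfway across the deck. Continuing.

>>> apply_moves:
  delta_pos:
    - [0,0.3,0]
    - [0,0.6,0]
    - [0,0.9,0]
    - [0,1.2,0]
  yaw: [0,0,0,0]
  gripper: [0,0,0,0]

```text
clock: 9.7
tool_pos: [0.531, -0.0004, 0.0834]
eef_rot: [0.471, 0.525, -0.466, 0.534]
contact_force: [1.3, -0.4, 5.7]
opening: 0.009
```

>>> apply_moves:
  delta_pos:
    - [0,0.3,0]
    - [0,0.6,0]
    - [0,0.9,0]
  yaw: [0,0,0]
  gripper: [0,0,0]

```text
clock: 9.95
tool_pos: [0.5416, 0.0009, 0.0839]
eef_rot: [0.472, 0.525, -0.465, 0.535]
contact_force: [1.9, 0.9, 4.0]
opening: 0.006
```

>>> apply_moves:
  delta_pos:
    - [0,0.3,0]
    - [0,0.6,0]
    - [0,0.9,0]
  yaw: [0,0,0]
  gripper: [0,0,0]

```text
clock: 10.2
tool_pos: [0.5503, 0.002, 0.0836]
eef_rot: [0.471, 0.525, -0.465, 0.534]
contact_force: [-0.5, 0.0, -0.9]
opening: 0.007
```

```bash
python3 -c "
from h import *
goto(b2w(-61,-6,83))
snap('scene','c6.png');im=cv2.imread('pics/c6.png')[130:300,190:380]; cv2.imwrite('pics/c6z.png',cv2.resize(im,None,fx=3.5,fy=3.5))
"
```

```text
t 10.2 delta cm [-0.06 -8.04 -0.08] yaw 0.0 bed [19.4 -6.8 83.6] F [-0.51  0.05 -0.91] op 0.007
```

View pics/c6z.png

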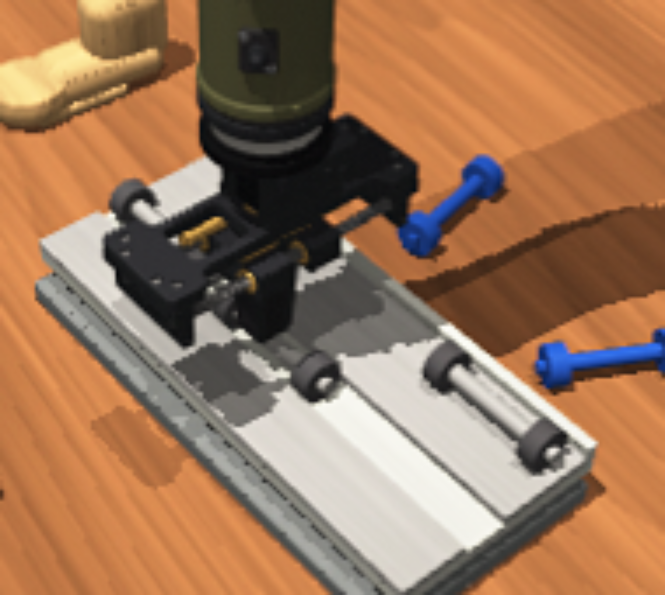

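The second spindle has dropped in. Its force rose by over 3 N though the tool rose 1.5 mm, and its neck started low, so it is probably the bent one. Next, the third.

>>> apply_moves:
  delta_pos:
    - [-1.5,0,0]
    - [-3,0,0]
    - [-3,-1.6,-2.6]
    - [-3,-3.2,-5.2]
    - [-3,-4.8,-7.8]
    - [-3,-6.4,-10.4]
    - [-3,-8.1,-13.3]
    - [-3,-8.1,-13.3]
    - [-1.5,-8.1,-13.3]
    - [-0.4,-8.1,-13.3]
  yaw: [0,0,0,0,0,0,0,0,0,0]
  gripper: [0,0,0,0,0,0,0,0,0,0]

```text
clock: 11.08
tool_pos: [0.4538, 0.1248, 0.0854]
eef_rot: [0.471, 0.525, -0.465, 0.535]
contact_force: [0.4, -0.2, -1.5]
opening: 0.005
```

>>> apply_moves:
  delta_pos:
    - [0,0,0]
  yaw: [0]
  gripper: [0]

```text
clock: 11.17
tool_pos: [0.453, 0.1245, 0.0841]
eef_rot: [0.47, 0.526, -0.465, 0.534]
contact_force: [-0.3, -0.5, 3.3]
opening: 0.005
```

```bash
python3 -c "
from h import *
goto(b2w(-60,126,85))
"
```

```text
t 11.17 delta cm [-0.09  0.22  0.07] yaw 0.002 bed [-62.2 126.7  84.1] F [-0.35 -0.45  3.34] op 0.005
```

Contact comes at the true-neck height with 3.3 N. Rolling.

>>> apply_moves:
  delta_pos:
    - [0.1,0.3,0]
    - [0.1,0.6,0]
    - [0.1,0.9,0]
    - [0.1,1.2,0]
    - [0.1,1.5,0]
  yaw: [0,0,0,0,0]
  gripper: [0,0,0,0,0]

```text
clock: 11.58
tool_pos: [0.4688, 0.1264, 0.0838]
eef_rot: [0.471, 0.526, -0.465, 0.535]
contact_force: [-0.3, 0.3, 4.5]
opening: 0.007
```

>>> apply_moves:
  delta_pos:
    - [0,0.3,0]
    - [0,0.6,0]
    - [0,0.9,0]
    - [0,1.2,0]
    - [0,1.5,0]
  yaw: [0,0,0,0,0]
  gripper: [0,0,0,0,0]

```text
clock: 12.0
tool_pos: [0.484, 0.1282, 0.084]
eef_rot: [0.471, 0.526, -0.465, 0.535]
contact_force: [-1.4, 1.4, 3.3]
opening: 0.004
```

>>> apply_moves:
  delta_pos:
    - [0,0.3,0]
    - [0,0.6,0]
    - [0,0.9,0]
    - [0,1.2,0]
    - [0,1.5,0]
  yaw: [0,0,0,0,0]
  gripper: [0,0,0,0,0]

```text
clock: 12.42
tool_pos: [0.4992, 0.13, 0.0842]
eef_rot: [0.471, 0.526, -0.465, 0.535]
contact_force: [-0.8, 0.9, 3.9]
opening: 0.004
```

>>> apply_moves:
  delta_pos:
    - [0,0.3,0]
    - [0,0.6,0]
    - [0,0.9,0]
    - [0,1.2,0]
  yaw: [0,0,0,0]
  gripper: [0,0,0,0]

```text
clock: 12.75
tool_pos: [0.5113, 0.1315, 0.0844]
eef_rot: [0.471, 0.526, -0.465, 0.535]
contact_force: [-0.3, 0.3, 3.7]
opening: 0.007
```

```bash
python3 -c "
from h import *
goto(b2w(-61,126,83))
snap('scene','c7.png');im=cv2.imread('pics/c7.png')[130:300,190:380]; cv2.imwrite('pics/c7z.png',cv2.resize(im,None,fx=3.5,fy=3.5))
"
```

```text
t 12.75 delta cm [ 0.06 -5.76  0.03] yaw 0.002 bed [ -3.4 126.4  84.4] F [-0.26  0.27  3.71] op 0.007
```

View pics/c7z.png

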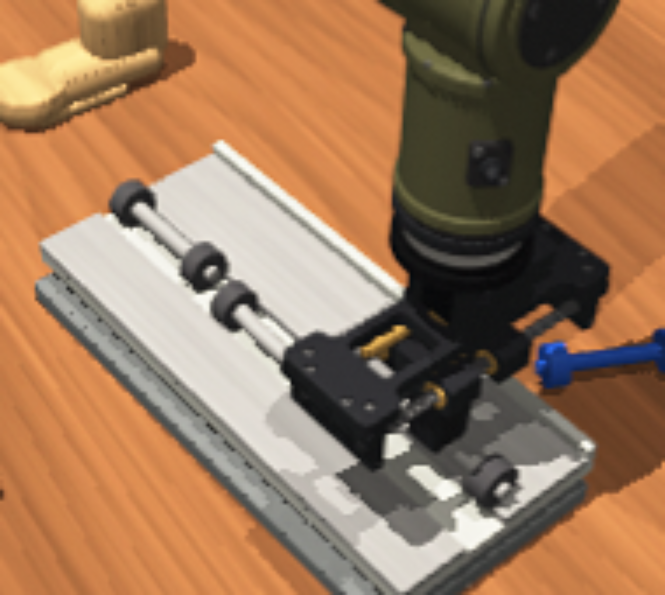

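The third rolls at a steady 3.3–4.5 N, so it is true. The first two lie in the channel.

>>> apply_moves:
  delta_pos:
    - [0.05,0.3,0]
    - [0.05,0.6,0]
    - [0.05,0.9,0]
    - [0.05,1.2,0]
  yaw: [0,0,0,0]
  gripper: [0,0,0,0]

```text
clock: 13.13
tool_pos: [0.5249, 0.1331, 0.0842]
eef_rot: [0.471, 0.525, -0.465, 0.535]
contact_force: [-0.1, -0.0, 0.6]
opening: 0.002
```

>>> apply_moves:
  delta_pos:
    - [0,0.3,0]
    - [0,0.6,0]
    - [0,0.9,0]
  yaw: [0,0,0]
  gripper: [0,0,0]

```text
clock: 13.38
tool_pos: [0.5337, 0.1342, 0.084]
eef_rot: [0.471, 0.525, -0.465, 0.535]
contact_force: [-0.4, -0.2, -0.1]
opening: 0.006
```

```bash
python3 -c "
from h import *
goto(b2w(-61,126,83))
snap('scene','c8.png');im=cv2.imread('pics/c8.png')[130:300,190:380]; cv2.imwrite('pics/c8z.png',cv2.resize(im,None,fx=3.5,fy=3.5))
"
```

```text
t 13.38 delta cm [-0.03 -8.01  0.03] yaw 0.002 bed [ 19.1 126.4  84. ] F [-0.43 -0.23 -0.14] op 0.006
```

View pics/c8z.png

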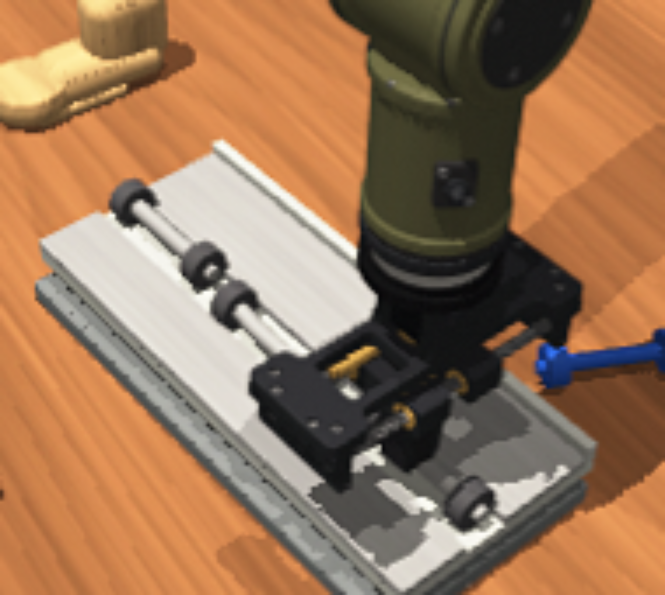

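All three are in the channel now. Going up for a wrist look before grasping the middle one.

>>> apply_moves:
  delta_pos:
    - [-2,0,0]
    - [-4,0,2]
    - [-6,0,5]
    - [-8,-0.3,8]
    - [-10,-0.6,11]
    - [-12,-0.9,14]
    - [-13,-0.9,17]
    - [-13,-0.9,20]
    - [-13,-0.9,20]
    - [-13,-0.9,20]
  yaw: [0,0,0,0,0,0,0,0,0,0]
  gripper: [40,40,40,40,40,40,40,40,40,40]

```text
clock: 14.27
tool_pos: [0.5478, -0.0672, 0.2149]
eef_rot: [0.472, 0.524, -0.466, 0.534]
contact_force: [-0.3, 1.0, -0.2]
opening: 0.403
```

```bash
python3 -c "
from h import *
goto(b2w(10,-7,110))
c=cam('wrist'); im=snap('wrist','w2.png')
np.save('w2.npy',np.array([c],dtype=object),allow_pickle=True)
print([(np.round(d['pixel'],1).tolist(),round(d['score'],2),w2b(onz(c,d['pixel'],.058)).round(1).tolist()) for d in spot_point('spindle_1','wrist')])
im=cv2.imread('pics/w2.png'); S=3; z=cv2.resize(im[0:200,190:390],None,fx=S,fy=S,interpolation=cv2.INTER_CUBIC)
for x,h in [(-6,50),(26,50),(10,58)]:
    p=((proj(c,[b2w(x,-150,h),b2w(x,100,h)])-[190,0])*S).astype(int).tolist(); cv2.line(z,p[0],p[1],(0,0,255),1)
cv2.imwrite('pics/w2z.png',z)
"
```

```text
t 14.27 delta cm [10.46 -0.04 -6.87] yaw -0.003 bed [  8.5 -75.2 214.9] F [-0.31  0.96 -0.2 ] op 0.403
[([76.6, 173.7], 0.65, [-176.4, -51.0, 58.0]), ([280.2, 117.7], 0.62, [11.3, -4.1, 58.0])]
```

View pics/w2z.png

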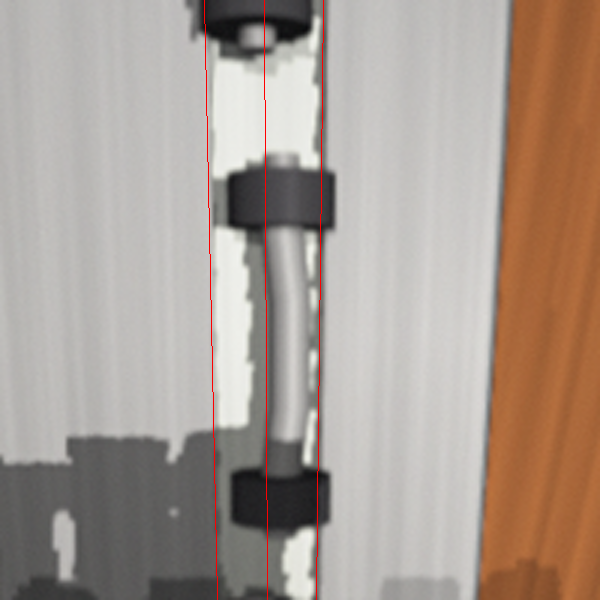

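View pics/w2.png

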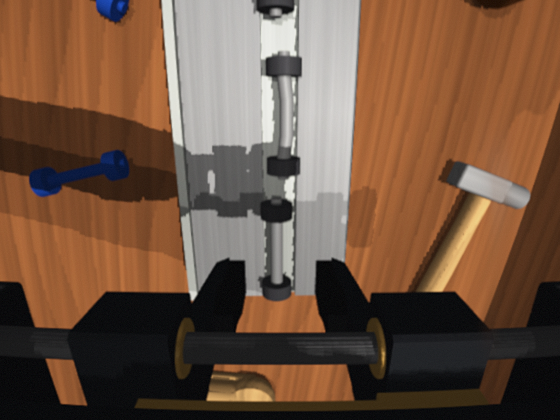

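The middle spindle's neck is visibly bowed toward +x in the wrist view (around (286,110)), which agrees with the force test.

```bash
python3 -c "
from h import *
c=np.load('w2.npy',allow_pickle=True)[0]
for n,p in dict(topcol=(190+282/3,198/3),botcol=(190+280/3,498/3),neck=(190+289/3,350/3),third=(190+258/3,10/3),f1=(277,210),f2=(276,289)).items(): print(n,w2b(onz(c,p,.058)).round(1))
goto(b2w(14.5,-5,90))
goto(b2w(14.5,-5,67))
"
```

```text
topcol [14.6 37.6 58. ]
botcol [ 14.1 -46.2  58. ]
neck [16.6 -3.3 58. ]
third [ 8.2 84.8 58. ]
f1 [  8.1 -87.8  58. ]
f2 [   6.6 -173.1   58. ]
t 14.37 delta cm [12.43  0.39 -6.71] yaw 0.003 bed [  8.8 -71.7 214.4] F [ 0.5   0.8  -0.84] op 0.404
t 14.37 delta cm [14.73  0.35 -6.71] yaw 0.003 bed [  8.8 -71.7 214.4] F [ 0.5   0.8  -0.84] op 0.404
```

>>> apply_moves:
  delta_pos:
    - [1,0.3,-2]
    - [2.5,0.6,-4]
    - [4,0.7,-6]
    - [6,0.7,-6.8]
    - [8,0.7,-6.8]
    - [10,0.7,-6.8]
    - [10.4,0.7,-6.8]
    - [10.4,0.7,-6.8]
  yaw: [0,0,0,0,0,0,0,0]
  gripper: [40,40,40,40,40,40,40,40]

```text
clock: 15.03
tool_pos: [0.5465, 0.0062, 0.1089]
eef_rot: [0.47, 0.528, -0.464, 0.534]
contact_force: [0.4, -0.5, 0.8]
opening: 0.399
```

```bash
python3 -c "
from h import *
goto(b2w(15,-4,67.5))
"
```

```text
t 15.03 delta cm [ 4.14 -0.16  0.17] yaw 0.005 bed [ 16.1  -2.2 108.9] F [ 0.4  -0.49  0.83] op 0.399
```

>>> apply_moves:
  delta_pos:
    - [1,-0.1,0.15]
    - [2,-0.1,0.15]
    - [3,-0.1,0.15]
    - [3.8,-0.1,0.15]
    - [3.8,-0.1,0.15]
    - [3.8,-0.1,0.15]
  yaw: [0,0,0,0,0,0]
  gripper: [40,40,40,40,40,40]
  force: 15

```text
clock: 15.53
tool_pos: [0.5458, 0.0045, 0.0704]
eef_rot: [0.47, 0.528, -0.465, 0.534]
contact_force: [-0.2, -0.6, 0.2]
opening: 0.4
```

```bash
python3 -c "
from h import *
goto(b2w(15,-4,67))
snap('scene','c9.png');im=cv2.imread('pics/c9.png')[130:300,190:380]; cv2.imwrite('pics/c9z.png',cv2.resize(im,None,fx=3.5,fy=3.5))
snap('wrist','w3.png')
"
```

```text
t 15.53 delta cm [ 0.34 -0.03  0.02] yaw 0.005 bed [15.3 -3.8 70.4] F [-0.18 -0.63  0.23] op 0.4
```

View pics/c9z.png

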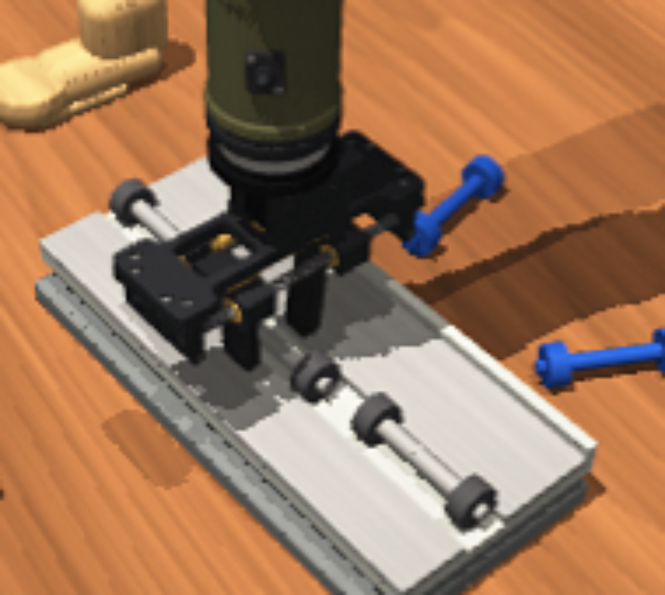

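View pics/w3.png

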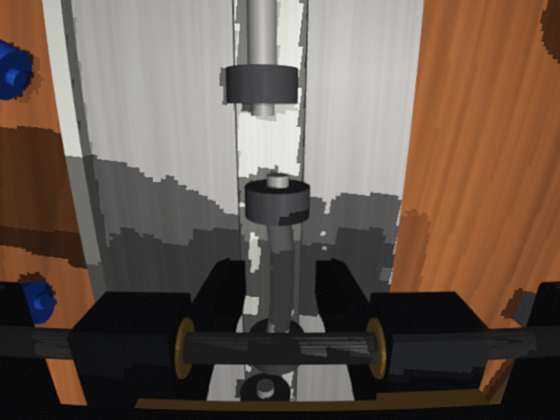

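The jaws straddle the middle neck: fingers at (225,300) and (335,300) with the neck at (280,270) in the wrist view. Down 3 mm more and close.

>>> apply_moves:
  delta_pos:
    - [0.15,0,0]
    - [0.3,0,0]
    - [0.3,0,0]
    - [0.3,0,0]
    - [0.3,0,0]
    - [0.3,0,0]
    - [0.3,0,0]
    - [0.3,0,0]
  yaw: [0,0,0,0,0,0,0,0]
  gripper: [40,40,20,10,8,8,8,8]
  force: 15

```text
clock: 16.3
tool_pos: [0.5466, 0.0045, 0.0682]
eef_rot: [0.47, 0.527, -0.464, 0.534]
contact_force: [0.2, 1.2, 0.5]
opening: 0.125
```

```bash
python3 -c "
from h import *
goto(b2w(15,-4,67))
"
```

```text
t 16.3 delta cm [ 0.12 -0.1   0.01] yaw 0.005 bed [16.  -3.9 68.2] F [0.18 1.24 0.52] op 0.125
```

>>> apply_moves:
  delta_pos:
    - [0,0,0]
    - [0,0,0]
    - [-0.5,0,0]
    - [-1,0,0]
    - [-1.7,0,0]
    - [-2.5,0,0]
    - [-3.5,0,0]
    - [-3.5,0,0]
  yaw: [0,0,0,0,0,0,0,0]
  gripper: [0,0,0,0,0,0,0,0]
  force: 18

```text
clock: 16.97
tool_pos: [0.5472, 0.0045, 0.1054]
eef_rot: [0.471, 0.526, -0.463, 0.535]
contact_force: [-0.2, 0.8, -2.6]
opening: 0.128
```

```bash
python3 -c "
from h import *
goto([.466,.358,.2],0)
snap('scene','c10.png');im=cv2.imread('pics/c10.png')[130:300,190:380]; cv2.imwrite('pics/c10z.png',cv2.resize(im,None,fx=3.5,fy=3.5))
"
```

```text
t 16.97 delta cm [ -9.61  -3.41 -36.07] yaw 0.127 bed [ 16.7  -4.  105.4] F [-0.18  0.81 -2.58] op 0.128
```

View pics/c10z.png

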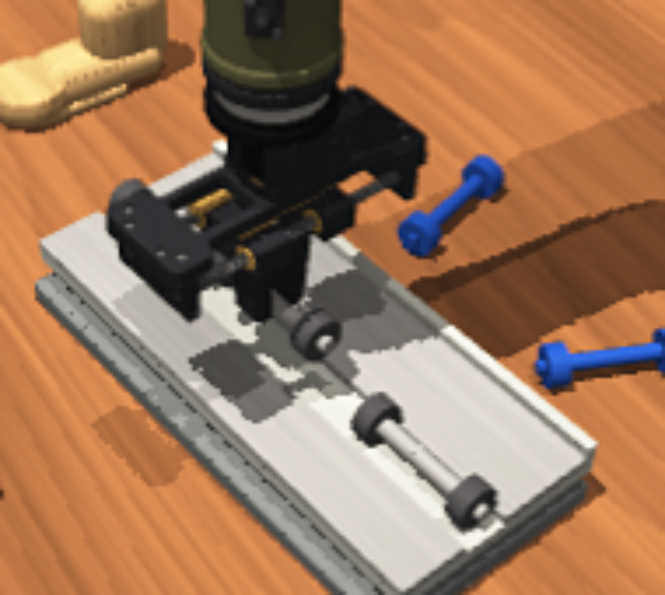

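The spindle is held and lifted; Fz of -2.6 N is its weight. Now checking the tray's pose while I'm here, with existing pictures.

```bash
cat > tr.py <<'E'
from h import *
import sys
x,y,a=map(float,sys.argv[1:4]); out=[]
for n,f,(r0,c0) in [('scene','scene0',(280,330)),('side','side0',(115,150))]:
    c=cam(n); im=cv2.imread(f'pics/{f}.png'); S=4; z=cv2.resize(im[r0:r0+120,c0:c0+130] if n=='scene' else im[r0:r0+120,c0:c0+130],None,fx=3,fy=3,interpolation=cv2.INTER_CUBIC)
    for h,col in [(.035,(0,0,255)),(0,(0,255,0))]:
        q=[(-65,-75),(65,-75),(65,75),(-65,75)]; Rz=R.from_euler('z',a).as_matrix()
        P=[np.array([x,y,h])+Rz@np.array([u/1000,v/1000,0]) for u,v in q]
        cv2.polylines(z,[((proj(c,P)-[c0,r0])*3).astype(np.int32)],True,col,1)
    out.append(z)
cv2.imwrite('pics/tr%s.png'%sys.argv[4],np.hstack(out))
E
python3 tr.py .466 .358 0.03 1
```

```text
(no output)
```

View pics/tr1.png

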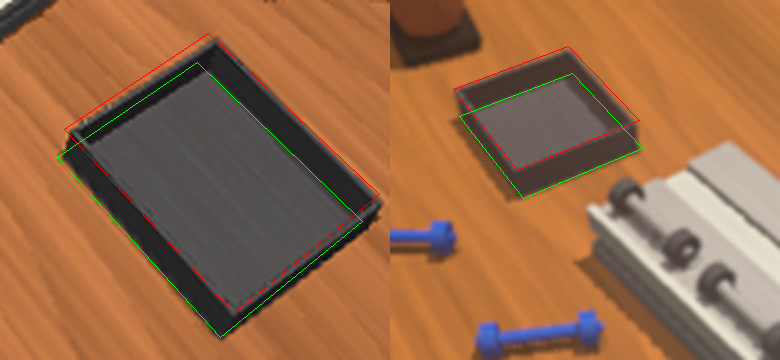

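The tray model fits within 2–3 px in both views, giving centre (0.466, 0.358) and yaw about 0.02. Carrying over.

>>> apply_moves:
  delta_pos:
    - [-1.5,0,0]
    - [-3.5,0,-0.5]
    - [-5.5,-0.2,-2.5]
    - [-6.5,-0.5,-5.5]
    - [-7,-0.9,-9]
    - [-7,-1.3,-12.5]
    - [-7,-1.7,-16]
    - [-7,-2,-19.5]
    - [-7,-2.3,-23]
    - [-7,-2.6,-26]
  yaw: [0,0,0,0.02,0.04,0.06,0.08,0.1,0.1,0.1]
  gripper: [0,0,0,0,0,0,0,0,0,0]

```text
clock: 17.85
tool_pos: [0.4858, 0.262, 0.1734]
eef_rot: [0.496, 0.503, -0.489, 0.511]
contact_force: [-0.4, 0.8, -1.3]
opening: 0.128
```

```bash
python3 -c "
from h import *
goto([.467,.359,.1],.02)
"
```

```text
t 17.85 delta cm [ 7.31 -1.7  -9.75] yaw 0.009 bed [-12.8 259.1 173.4] F [-0.36  0.78 -1.3 ] op 0.128
```

>>> apply_moves:
  delta_pos:
    - [0,-0.5,-2.5]
    - [0,-1,-5]
    - [1,-1.5,-7.5]
    - [3,-1.7,-9.5]
    - [5,-1.7,-9.8]
    - [7,-1.7,-9.8]
    - [8.5,-1.7,-9.8]
    - [8.5,-1.7,-9.8]
  yaw: [0.01,0.01,0.01,0.01,0.01,0.01,0.01,0.01]
  gripper: [0,0,0,0,0,0,0,0]

```text
clock: 18.52
tool_pos: [0.465, 0.3584, 0.085]
eef_rot: [0.497, 0.502, -0.493, 0.508]
contact_force: [0.5, -0.4, -2.7]
opening: 0.131
```

```bash
python3 -c "
from h import *
goto([.467,.359,.029],.02)
for n in ['scene','side']: snap(n,'d_'+n+'.png')
a=cv2.imread('pics/d_scene.png')[240:410,300:500];b=cv2.imread('pics/d_side.png')[60:230,120:320]
cv2.imwrite('pics/d.png',np.hstack([cv2.resize(i,None,fx=2,fy=2) for i in (a,b)]))
"
```

```text
t 18.52 delta cm [ 5.6   0.14 -0.08] yaw 0.0 bed [-21.6 357.3  85. ] F [ 0.45 -0.44 -2.66] op 0.131
```

View pics/d.png

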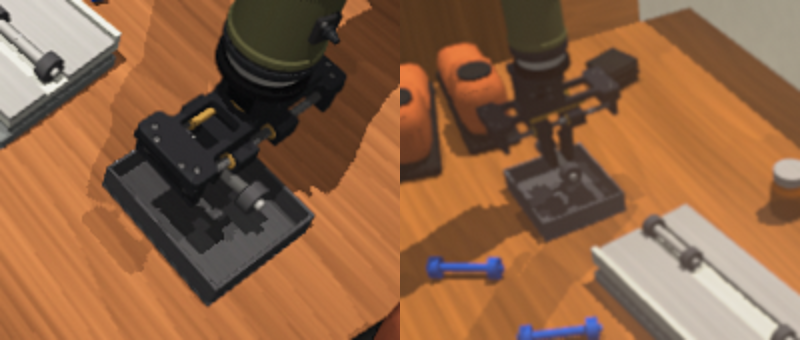

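The spindle hangs over the middle of the tray, along its length. Lowering.

>>> apply_moves:
  delta_pos:
    - [1,0.1,0]
    - [2,0.1,0]
    - [3,0.1,0]
    - [4,0.1,0]
    - [4.7,0.1,0]
    - [5.2,0.1,0]
    - [5.2,0.1,0]
  yaw: [0,0,0,0,0,0,0]
  gripper: [0,0,0,0,0,0,0]

```text
clock: 19.2
tool_pos: [0.4681, 0.3586, 0.0346]
eef_rot: [0.498, 0.501, -0.493, 0.508]
contact_force: [0.1, 0.3, -1.3]
opening: 0.131
```

>>> apply_moves:
  delta_pos:
    - [0.15,0,0]
    - [0.15,0,0]
  yaw: [0,0]
  gripper: [0,0]

```text
clock: 19.37
tool_pos: [0.468, 0.3586, 0.0329]
eef_rot: [0.498, 0.501, -0.493, 0.508]
contact_force: [-0.5, 0.3, -1.3]
opening: 0.129
```

>>> apply_moves:
  delta_pos:
    - [0.1,0,0]
    - [0.1,0,0]
  yaw: [0,0]
  gripper: [0,0]

```text
clock: 19.53
tool_pos: [0.4681, 0.3587, 0.0321]
eef_rot: [0.498, 0.501, -0.492, 0.508]
contact_force: [-0.2, 0.3, -2.3]
opening: 0.129
```

>>> apply_moves:
  delta_pos:
    - [0.15,0,0]
    - [0.15,0,0]
  yaw: [0,0]
  gripper: [0,0]

```text
clock: 19.7
tool_pos: [0.4682, 0.3588, 0.0306]
eef_rot: [0.498, 0.501, -0.492, 0.508]
contact_force: [-0.3, 0.1, -2.3]
opening: 0.126
```

>>> apply_moves:
  delta_pos:
    - [0.1,0,0]
    - [0.1,0,0]
  yaw: [0,0]
  gripper: [0,0]

```text
clock: 19.87
tool_pos: [0.4682, 0.3588, 0.0295]
eef_rot: [0.498, 0.501, -0.492, 0.508]
contact_force: [0.4, -1.2, -2.5]
opening: 0.124
```

>>> apply_moves:
  delta_pos:
    - [0.1,0,0]
    - [0.1,0,0]
  yaw: [0,0]
  gripper: [0,0]

```text
clock: 20.03
tool_pos: [0.4684, 0.3588, 0.0292]
eef_rot: [0.498, 0.501, -0.492, 0.508]
contact_force: [-1.1, 0.1, 2.9]
opening: 0.125
```

>>> apply_moves:
  delta_pos:
    - [0.05,0,0]
    - [0.1,0,0]
  yaw: [0,0]
  gripper: [0,0]

```text
clock: 20.2
tool_pos: [0.4685, 0.3588, 0.029]
eef_rot: [0.498, 0.501, -0.492, 0.508]
contact_force: [-2.7, -0.9, 11.6]
opening: 0.129
```

It is touching the floor. I ease off a little and open to about 35%.

>>> apply_moves:
  delta_pos:
    - [-0.1,0,0]
    - [-0.1,0,0]
    - [-0.1,0,0]
    - [-0.1,0,0]
    - [-0.1,0,0]
    - [-0.1,0,0]
  yaw: [0,0,0,0,0,0]
  gripper: [0,16,20,25,30,35]

```text
clock: 20.7
tool_pos: [0.4685, 0.3589, 0.0299]
eef_rot: [0.498, 0.501, -0.492, 0.508]
contact_force: [-0.9, -0.4, -1.2]
opening: 0.343
```

>>> apply_moves:
  delta_pos:
    - [0,0,0]
    - [0,0,0]
    - [-1,0,0]
    - [-2.5,0,0]
    - [-4.5,0,0]
    - [-7,0,0]
    - [-10,0,0]
    - [-13,0,0]
    - [-16,0,0]
    - [-19,0,0]
  yaw: [0,0,0,0,0,0,0,0,0,0]
  gripper: [35,35,35,35,35,35,35,35,35,35]

```text
clock: 21.53
tool_pos: [0.4656, 0.3587, 0.2221]
eef_rot: [0.498, 0.501, -0.492, 0.508]
contact_force: [0.6, 0.9, -0.2]
opening: 0.355
```

```bash
python3 -c "
from h import *
goto([.467,.359,.2],.02)
for n in ['scene','side']: snap(n,'e_'+n+'.png')
a=cv2.imread('pics/e_scene.png')[150:410,190:470];b=cv2.imread('pics/e_side.png')[90:290,160:375]
cv2.imwrite('pics/e1.png',cv2.resize(a,None,fx=2.2,fy=2.2));cv2.imwrite('pics/e2.png',cv2.resize(b,None,fx=2.8,fy=2.8))
"
```

```text
t 21.53 delta cm [ 2.21  0.11 -0.03] yaw -0.001 bed [-20.9 357.6 222.1] F [ 0.61  0.9  -0.19] op 0.355
```

View pics/e1.png

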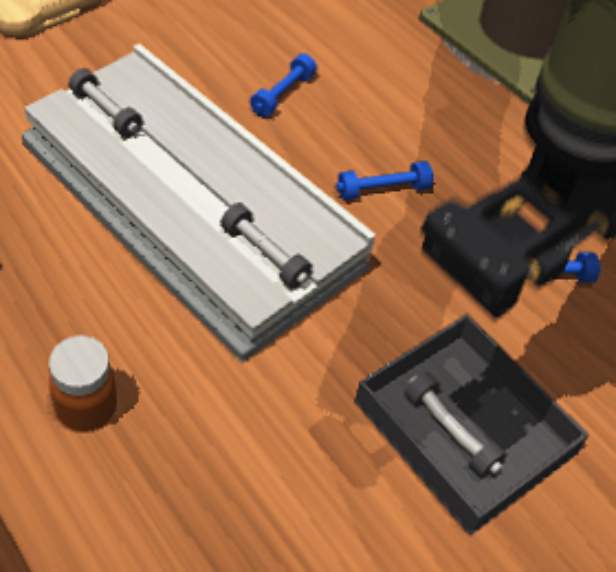

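View pics/e2.png

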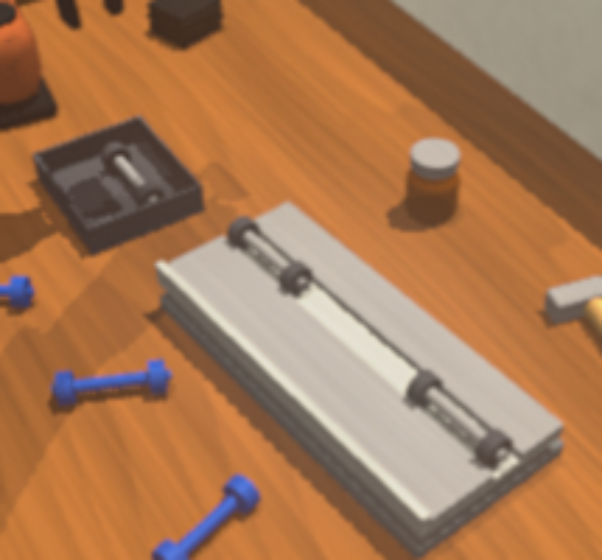

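The bent spindle, its bow visible, lies flat in the tray and the two straight ones lie in the channel. Now a last position and stillness check.

>>> apply_moves:
  delta_pos:
    - [-1,0,0]
    - [-1,0,0]
    - [-1,0,0]
    - [-1,0,0]
    - [-1,0,0]
    - [-1,0,0]
  yaw: [0,0,0,0,0,0]
  gripper: [35,35,35,35,35,35]

```text
clock: 22.13
tool_pos: [0.4679, 0.3601, 0.2344]
eef_rot: [0.501, 0.501, -0.489, 0.508]
contact_force: [-0.1, -0.3, 0.0]
opening: 0.349
```

```bash
python3 -c "
from h import *
C={}
for n in ['scene','side']:
    im=snap(n,'f_'+n+'.png'); C[n]=cam(n)
    o=cv2.imread('pics/e_'+n+'.png'); d=np.abs(im[...,::-1].astype(int)-o).sum(2)>60; ys,xs=np.nonzero(d); print(n,'changed',d.sum(), (xs.min(),xs.max(),ys.min(),ys.max()) if d.sum() else '')
    for t in ['spindle_1','tray']: print(t,[(np.round(q['pixel'],1).tolist(),round(q['score'],2),w2b(onz(C[n],q['pixel'],.058)).round(1).tolist()[:2],onz(C[n],q['pixel'],.019).round(3).tolist()[:2]) for q in spot_point(t,n)])
# collars from e1/e2
A=lambda x,y:(190+x/2.2,150+y/2.2);B=lambda x,y:(160+x/2.8,90+y/2.8)
for a,b in [((84,82),(493,448)),((128,123),(424,386)),((236,217),(295,278)),((297,270),(243,234)),((420,388),None)]:
    if b:
        x,e=tri([ray(C['scene'],A(*a)),ray(C['side'],B(*b))]); print(w2b(x).round(1),round(e*1e3,1))
"
```

```text
scene changed 10643 (np.int64(329), np.int64(559), np.int64(0), np.int64(372))
spindle_1 [([238.3, 194.9], 0.88, [1.7, -131.7], [0.529, -0.162]), ([392.9, 340.3], 0.72, [18.1, 357.2], [0.483, 0.351]), ([318.8, 188.0], 0.64, [-164.5, -27.0], [0.341, -0.074]), ([365.3, 231.1], 0.62, [-144.6, 142.9], [0.34, 0.106]), ([310.2, 259.3], 0.56, [4.3, 123.1], [0.499, 0.105]), ([438.4, 268.0], 0.47, [-184.3, 312.0], [0.277, 0.278])]
tray [([399.5, 345.5], 0.81, [17.1, 371.8], [0.48, 0.367])]
side changed 724 (np.int64(0), np.int64(225), np.int64(17), np.int64(320))
spindle_1 [([198.3, 227.7], 0.85, [-197.5, 81.3], [0.334, 0.097]), ([254.8, 182.9], 0.84, [-0.5, 120.6], [0.535, 0.164]), ([235.3, 278.8], 0.81, [-212.7, -90.6], [0.34, -0.085]), ([209.0, 153.1], 0.75, [-25.3, 303.2], [0.486, 0.352]), ([323.5, 242.7], 0.71, [-1.3, -137.9], [0.568, -0.107]), ([377.2, 343.4], 0.54, [-91.8, -377.0], [0.504, -0.369]), ([151.3, 195.2], 0.51, [-232.8, 252.3], [0.275, 0.272]), ([390.1, 233.2], 0.38, [138.4, -216.4], [0.724, -0.171])]
tray [([200.9, 158.6], 0.89, [-56.2, 296.9], [0.454, 0.341])]
[   5.  -170.4   58. ] 1.0
[  7.1 -87.1  58. ] 1.0
[ 5.7 84.1 58. ] 0.1
[  5.4 166.4  56.4] 1.4
```

Triangulation puts the two true ones at z = 58 but x ≈ 5–7, near the channel's near side. I'll check with a closer wrist view relative to the channel edges.

```bash
python3 -c "
from h import *
goto(b2w(10,50,230))
goto(b2w(10,-190,230))
"
```

```text
t 22.43 delta cm [ 0.5   6.   30.43] yaw -0.104 bed [-18.1 358.8 235.2] F [-0.19  0.12 -0.39] op 0.353
t 22.43 delta cm [ 0.44  8.5  54.3 ] yaw -0.104 bed [-18.1 358.8 235.2] F [-0.19  0.12 -0.39] op 0.353
```

>>> apply_moves:
  delta_pos:
    - [0,0.6,3]
    - [0,1.2,6]
    - [0,1.8,9.5]
    - [0,2.4,13]
    - [0,3,16.5]
    - [0,3.7,20]
    - [0,4.4,23.5]
    - [0,5.2,27]
    - [0,6,30.4]
    - [0,6,30.4]
  yaw: [0,0,-0.02,-0.05,-0.08,-0.104,-0.104,-0.104,-0.104,-0.104]
  gripper: [35,35,35,35,35,30,20,10,0,0]

```text
clock: 23.27
tool_pos: [0.5356, 0.0478, 0.2357]
eef_rot: [0.477, 0.52, -0.466, 0.533]
contact_force: [-0.4, 0.6, -0.1]
opening: 0.019
```

```bash
python3 -c "
from h import *
goto(b2w(10,-190,230))
c=cam('wrist'); im=snap('wrist','w5.png')
np.save('w5.npy',np.array([c],dtype=object),allow_pickle=True)
print(w2b(c['p']))
im=cv2.imread('pics/w5.png'); S=3; z=cv2.resize(im[100:300,190:390],None,fx=S,fy=S,interpolation=cv2.INTER_CUBIC)
for x,h in [(-6,50),(26,50),(10,58)]:
    p=((proj(c,[b2w(x,60,h),b2w(x,200,h)])-[190,100])*S).astype(int).tolist(); cv2.line(z,p[0],p[1],(0,0,255),1)
cv2.imwrite('pics/w5z.png',z)
"
```

```text
t 23.27 delta cm [ 0.65  0.23 23.04] yaw -0.013 bed [ 10.5  40.4 235.7] F [-0.41  0.55 -0.12] op 0.019
[  8.22092569 122.92913974 369.4427246 ]
```

View pics/w5z.png

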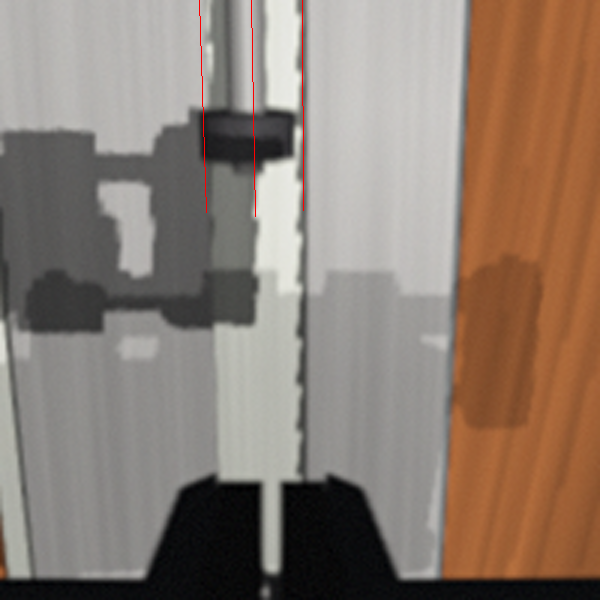

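The collar centre is about 2 mm to the near side of the channel's middle; the wrist view's edges are at 205 and 302, the collar at 247. That is borderline against the 3 mm given, and the first one sits similarly, so I'll roll each gently 2–3 mm toward the middle.

>>> apply_moves:
  delta_pos:
    - [2,0,-2]
    - [4,-0.1,-4]
    - [6,-0.2,-6]
    - [8,-0.3,-8.5]
    - [10,-0.3,-8.5]
    - [12,-0.3,-8.5]
    - [14,-0.3,-8.5]
    - [15.2,-0.3,-8.5]
    - [15.2,-0.3,-8.5]
  yaw: [-0.013,-0.013,-0.013,-0.013,-0.013,-0.013,-0.013,-0.013,-0.013]
  gripper: [0,0,0,0,0,0,0,0,0]

```text
clock: 24.07
tool_pos: [0.524, 0.1376, 0.0812]
eef_rot: [0.472, 0.527, -0.462, 0.535]
contact_force: [0.2, 0.6, -0.4]
opening: 0.006
```

```bash
python3 -c "
from h import *
goto(b2w(7,125,78))
"
```

```text
t 24.07 delta cm [ 0.31 -0.3   0.6 ] yaw 0.006 bed [  9.9 131.   81.2] F [ 0.16  0.57 -0.4 ] op 0.006
```

>>> apply_moves:
  delta_pos:
    - [0,-0.3,0.5]
    - [0.15,-0.3,0.5]
    - [0.3,-0.3,0.5]
    - [0.3,-0.3,0.5]
  yaw: [0,0,0,0]
  gripper: [0,0,0,0]

```text
clock: 24.4
tool_pos: [0.5221, 0.1323, 0.0788]
eef_rot: [0.472, 0.526, -0.462, 0.535]
contact_force: [-0.4, -0.0, 0.4]
opening: 0.005
```

>>> apply_moves:
  delta_pos:
    - [0.1,0,0]
    - [0.1,0,0]
  yaw: [0,0]
  gripper: [0,0]

```text
clock: 24.57
tool_pos: [0.5226, 0.1325, 0.0784]
eef_rot: [0.473, 0.526, -0.461, 0.536]
contact_force: [-0.1, -0.1, 1.1]
opening: 0.001
```

>>> apply_moves:
  delta_pos:
    - [0.1,0,0]
    - [0.1,0,0]
  yaw: [0,0]
  gripper: [0,0]

```text
clock: 24.73
tool_pos: [0.5233, 0.1325, 0.0779]
eef_rot: [0.473, 0.526, -0.461, 0.536]
contact_force: [0.1, 0.9, 4.7]
opening: 0.006
```

>>> apply_moves:
  delta_pos:
    - [0,0.1,0]
    - [0,0.2,0]
    - [0,0.3,0]
    - [0,0.3,0]
  yaw: [0,0,0,0]
  gripper: [0,0,0,0]

```text
clock: 25.07
tool_pos: [0.5268, 0.133, 0.0782]
eef_rot: [0.473, 0.526, -0.461, 0.536]
contact_force: [-0.4, -0.6, 4.6]
opening: 0.006
```

>>> apply_moves:
  delta_pos:
    - [-0.2,0,0]
    - [-0.5,0,0]
    - [-1.5,0,0]
    - [-3,0,0]
    - [-6,0,2]
    - [-9,0,5]
    - [-11,0,7]
    - [-13,0,9]
    - [-13,0,9]
  yaw: [0,0,0,0,0,0,0,0,0]
  gripper: [0,0,0,0,0,0,0,0,0]

```text
clock: 25.82
tool_pos: [0.5375, 0.0377, 0.2124]
eef_rot: [0.476, 0.521, -0.462, 0.537]
contact_force: [0.4, -0.6, 0.5]
opening: 0.002
```

```bash
cat > wv.py <<'E'
from h import *
import sys
f,y0,y1=sys.argv[1],float(sys.argv[2]),float(sys.argv[3])
goto(b2w(7,-131,100))
c=cam('wrist'); snap('wrist',f+'.png')
print(w2b(c['p']).round(1))
im=cv2.imread('pics/%s.png'%f); S=3; z=cv2.resize(im[60:260,190:390],None,fx=S,fy=S,interpolation=cv2.INTER_CUBIC)
for x,h in [(-6,50),(26,50),(10,58)]:
    p=((proj(c,[b2w(x,y0,h),b2w(x,y1,h)])-[190,60])*S).astype(int).tolist(); cv2.line(z,p[0],p[1],(0,0,255),1)
cv2.imwrite('pics/%sz.png'%f,z)
E
python3 wv.py w6 60 185
```

```text
t 25.82 delta cm [11.27 -0.72 16.09] yaw -0.002 bed [ 11.1  30.2 212.4] F [ 0.44 -0.58  0.49] op 0.002
[  7.1 112.5 346.3]
```

View pics/w6z.png

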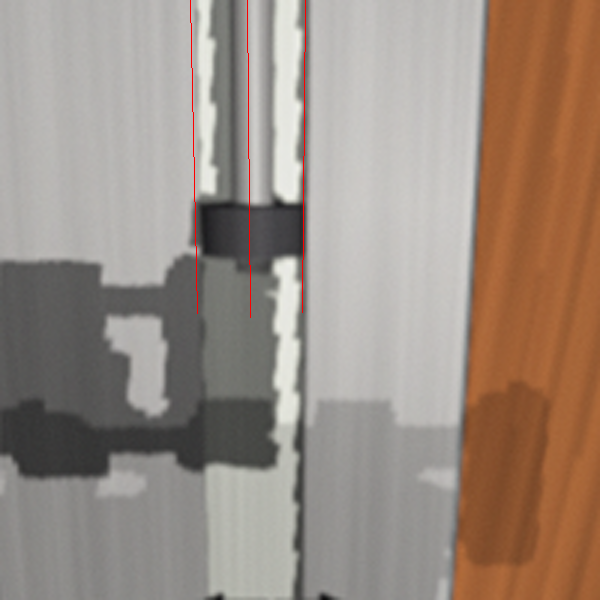

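The third is now centred: collar 198–305 against channel 196–304. On to the first.

>>> apply_moves:
  delta_pos:
    - [0,0,3]
    - [1,-0.3,6]
    - [2,-0.6,9]
    - [4,-0.7,12.5]
    - [6,-0.7,16]
    - [8,-0.7,16.3]
    - [10,-0.7,16.3]
    - [12,-0.7,16.3]
    - [12.9,-0.7,16.3]
    - [12.9,-0.7,16.3]
  yaw: [0,0,0,0,0,0,0,0,0,0]
  gripper: [0,0,0,0,0,0,0,0,0,0]

```text
clock: 26.7
tool_pos: [0.5516, -0.1197, 0.0791]
eef_rot: [0.475, 0.525, -0.461, 0.535]
contact_force: [0.3, -0.2, -0.1]
opening: 0.003
```

```bash
python3 -c "
from h import *
goto(b2w(6,-131,78.5))
"
```

```text
t 26.7 delta cm [0.06 0.02 0.33] yaw 0.002 bed [   5.8 -127.7   79.1] F [ 0.34 -0.17 -0.13] op 0.003
```

>>> apply_moves:
  delta_pos:
    - [0.05,0,0.2]
    - [0.1,0,0.2]
  yaw: [0,0]
  gripper: [0,0]

```text
clock: 26.87
tool_pos: [0.5521, -0.1207, 0.0785]
eef_rot: [0.474, 0.526, -0.461, 0.535]
contact_force: [0.3, -0.6, -1.3]
opening: 0.014
```

>>> apply_moves:
  delta_pos:
    - [0.08,0,0]
    - [0.08,0,0]
  yaw: [0,0]
  gripper: [0,0]

```text
clock: 27.03
tool_pos: [0.5526, -0.1205, 0.0784]
eef_rot: [0.475, 0.525, -0.46, 0.536]
contact_force: [0.5, -0.2, 0.5]
opening: 0.007
```

>>> apply_moves:
  delta_pos:
    - [0.1,0,0]
    - [0.1,0,0]
  yaw: [0,0]
  gripper: [0,0]

```text
clock: 27.2
tool_pos: [0.5533, -0.1205, 0.0783]
eef_rot: [0.475, 0.525, -0.46, 0.536]
contact_force: [0.4, 1.1, 3.5]
opening: 0.005
```

>>> apply_moves:
  delta_pos:
    - [0.05,0.1,0]
    - [0.05,0.2,0]
    - [0.05,0.3,0]
    - [0.05,0.35,0]
    - [0.05,0.35,0]
  yaw: [0,0,0,0,0]
  gripper: [0,0,0,0,0]

```text
clock: 27.62
tool_pos: [0.5573, -0.12, 0.0781]
eef_rot: [0.475, 0.525, -0.46, 0.537]
contact_force: [1.6, 0.2, 5.4]
opening: 0.003
```

>>> apply_moves:
  delta_pos:
    - [-0.2,0,0]
    - [-0.5,0,0]
    - [-1.5,0,0]
    - [-3,0,0]
    - [-6,0,2]
    - [-9,0,5]
    - [-11,0,7]
    - [-13,0,9]
    - [-13,0,9]
  yaw: [0,0,0,0,0,0,0,0,0]
  gripper: [0,0,0,0,0,0,0,0,0]

```text
clock: 28.37
tool_pos: [0.5666, -0.2171, 0.2128]
eef_rot: [0.477, 0.519, -0.462, 0.539]
contact_force: [-0.2, -0.0, -0.2]
opening: 0.004
```

```bash
python3 wv.py w7 -185 -60
```

```text
t 28.37 delta cm [11.21 -0.6  -9.6 ] yaw -0.003 bed [   8.8 -226.2  212.8] F [-0.18 -0.   -0.23] op 0.004
[   4.3 -143.4  346.3]
```

View pics/w7z.png

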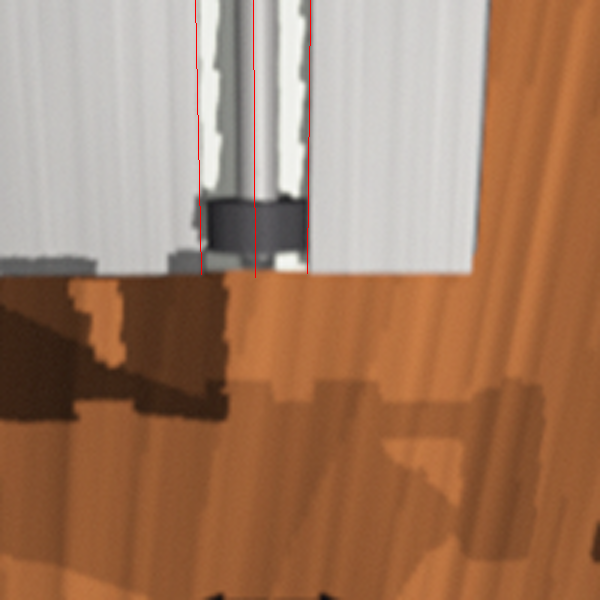

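Both are centred now (collar 206–308, channel 200–308). A final overall look, then I hand in.

>>> apply_moves:
  delta_pos:
    - [-1,0,0]
    - [-2,0,0]
    - [-2,0,0]
    - [-2,0,0]
    - [-2,0,0]
    - [-2,0,0]
  yaw: [0,0,0,0,0,0]
  gripper: [0,0,0,0,0,0]

```text
clock: 28.92
tool_pos: [0.5648, -0.2127, 0.2297]
eef_rot: [0.476, 0.522, -0.461, 0.537]
contact_force: [0.2, 0.1, -0.4]
opening: 0.006
```

```bash
python3 -c "
from h import *
snap('scene','g.png')"
```

```text
(no output)
```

View pics/g.png

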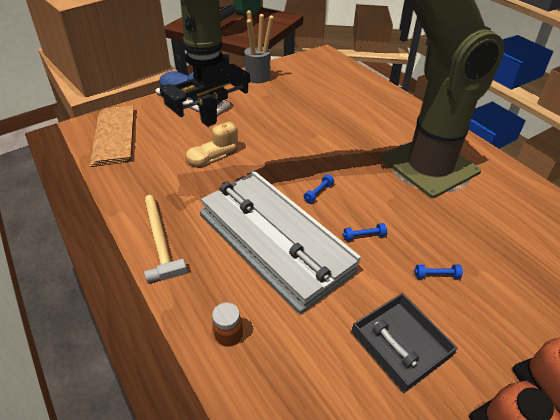

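The two true spindles lie in the channel at (237,195) and (310,262). The bent one is in the tray at (395,343), and the bystanders haven't moved.

```bash
python3 -c "
from plant import *
print(finish_job())"
```

```text
the job is handed in; nothing more can be done
None
```

I tested all three spindles, laid the bent one in the scrap tray, and left the two true ones lying in the channel. I handed the job in at about 29 s of the 67 s allowed.

| Spindle (bed y) | First touch | Press while rolling | Result |
|---|---|---|---|
| −131 mm | usual height | steady, 2.7–4.3 N | true |
| −6 mm | about 2.5 mm lower | rose from 3.5 to 6.9 N | bent |
| +126 mm | usual height | steady, 3.3–4.5 N | true |

- **Bent spindle:** I gripped the middle spindle by its neck and set it down in the tray. Its bow showed plainly in the wrist picture before I gripped it. The wrist force reached 11.6 N for a moment as it touched the tray floor. The pressing on necks stayed under 7 N at the readings I took.
- **Nudge in the channel:** After the drop, the two true spindles lay 2 to 3 mm, possibly more, to the near side of the channel's middle, close to the 3 mm limit. Readings for the same spindle differed by 2 mm or more between cameras. I rolled each gently toward the middle at 3.5 to 5.4 N.
- **Last checks:** Close wrist views then showed both true spindles within about 1 mm of the channel's middle. In the final picture the bent one lies flat in the tray. The shoe last, jar, hammer and blue look-alikes had not visibly moved, and the gripper was clear of everything.

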